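# Bring the temperature probe to the vials and start the logger

## Task

Slide the ring that carries the temperature probe along its bent rail, round both corners, until it is fully home against the end stop under the wire shelf, and let go of it there. Then press the start button of the logger right down and release it. Leave the cardboard box, the spray bottle and the jar where they stand.

Things in the scene. Friction and masses are not known exactly. Their poses are not given: they have to be found in the camera images.
- station: Packing station fixed to the bench: aluminium plate 330 x 370 x 12 mm, bent 8 mm round steel rail, open carton of vials, open wire shelf. Origin on the bench surface, z up, x roughly to the robot's left; all its points share its axes, and numbers called local are mm in its frame. The rail's centre line is level, local z = 140; legs only beyond its two stops, at local (-120, 180) and (72, -6).
- rail_a (a point): On the rail's centre line, local (-120, 60, 140): end of the first straight, which runs from the start stop at local (-120, 160) along local -y to here. Then the rail bends left with radius 40 mm through 50 degrees up to point bend1.
- bend1 (a point): On the rail's centre line, local (-105.7, 29.4, 140): the first bend ends here, heading 40 degrees to the right of local +x; then 40 mm straight to point bend2.
- bend2 (a point): On the rail's centre line, local (-75.1, 3.6, 140): here the second bend begins, to the left with radius 40 mm through 40 degrees, up to local (-49.4, -5.7); from there straight along local +x to point stop.
- stop (a point): Local (40.6, -5.7, 140): centre of the near face of the end stop, a steel disc of 30 mm diameter on the rail. The ring arrives moving along +x; when home its centre lies 9 mm before this point (x = -9 mm) and, hanging, about 4 mm below it. On the rail the ring can turn only about 20 degrees out of line before it jams: it does not follow a hand that leans while holding it.
- shelf_edge (a point): Local (17, -5.7, 275): front edge of the wire shelf of 6 to 10 mm white rods over local x = 17 to 170, y = -155 to 155, underside at z = 270, on two posts at (165, +-145). It overhangs the ring when home: a hand there must lean back towards local -x, about 30 to 45 degrees from vertical. Below it a white carton, x 20 to 150, y -106 to 94, purple-capped vials up to z = 57.
- ring (a point): Bore centre of the probe carrier: loose white octagonal ring on the rail, ~100 g, 18 mm long, 28 mm wide, bore 16 mm (4 mm slack round the rail); flat grip cheeks 18 x 22 mm high, 38 mm apart outside; probe down to 57 mm below. x along the rail towards the end stop, y cheek to cheek, z up. Hangs with its centre 4 mm below the rail's centre line; starts on the first straight, free from above.
- start_top (a point): Top of the logger's push button: a 28 mm wide grey cap in a round black housing on the top of a grey box (90 x 110 x 40 mm) fixed to the bench. z up; it is pressed straight down.
- start (a joint): Travel of the button: 0 released, 0.006 m fully down; a spring returns it; fully down takes about 5 N.
- carton: Bystander: cardboard box 90 x 110 x 55 mm, origin at the centre of its underside.
- spray: Bystander: white bottle, 56 mm diameter, 150 mm high, origin at the centre of its underside.
- jar: Bystander: amber jar, 50 mm diameter, 60 mm high, standing on the station's plate beyond the rail's bends, origin at the centre of its underside.
Not all that is in view belongs to the job. There is more than one size of the part that bears ring; the job needs the smaller.

How it is judged (in metres and radians):
On the way, in this order (a step that is already met when the one before it is completed fails the run):
1. the ring is home against the end stop and let go (x of ring in the frame of stop above -0.014 m and distance between ring and stop below 0.018 m and contact force between carrier and the fingers below 0.3 N), for 0.2 s.
2. the start button is pressed right down (value of joint start above 0.0045 m), for 0.1 s.
At the end, for the whole second after the job is handed in: The ring rests on the rail within 5 mm of the end stop's face (its centre at most 14 mm before the face along the rail and within 18 mm of its centre), still and released, and the button is up again (x of ring in the frame of stop above -0.014 m and distance between ring and stop below 0.018 m and linear speed of carrier below 0.02 m/s and value of joint start below 0.0015 m); the robot touches nothing.
It fails at once if the cardboard box is shifted by more than 20 mm (distance of carton from where it was at the start of the episode above 0.02 m).
It fails at once if the spray bottle is shifted by more than 20 mm (distance of spray from where it was at the start of the episode above 0.02 m).
It fails at once if the jar is shifted by more than 20 mm (distance of jar from where it was at the start of the episode above 0.02 m).
It also fails if it takes over 69 s, if anything falls off the work surface, if the arm or the gripper's body presses on something with over 40 N, if the wrist force passes 120 N, or if a joint passes its speed limit or range.

## Robot

A 7-joint arm with a two-finger parallel gripper is mounted at the origin on the work surface. World frame = base frame: x ahead of the robot, y to its left, z up, the work surface at z = 0. Lengths are in mm, angles in rad, forces in N, time in s.
With the tool pointing down it reaches from about 400 to 875 mm from the base axis. Payload 19.3 kg.
Tool frame: the origin (TCP) lies midway between the tips of the shut fingers; the grasp point (between the pads) lies 19 mm behind it; z points along the fingers, y is the line along which they close (so a half turn about z gives the same grasp; the last joint's range is limited). The gripper opens to 85 mm and grips with 20 to 120 N. Pads are 22 mm wide; open, the fingers measure 114 mm over their backs; the gripper's body (76 mm by 85 mm) begins 54 mm behind the grasp point. The pads swing forward as they close: fully open they stand 13 mm farther back than shut.
Start: joints at [-1.209, 0.521, -0.036, 1.599, 0.021, 1.021, -0.113], TCP at [261.583, 567.617, 231.291] pointing down, gripper open.
Joint ranges: [-2.91, 2.91], [-0.3, 2.13], [-1.5, 1.42], [0.17, 2.43], [-1.26, 4.41], [0.16, 1.93], [-2.52, 2.52]. Speed limits (rad/s): [1.89, 1.89, 2.39, 2.39, 3.01, 3.01, 3.01].

## Interface

Orientations are given as a rotation vector (axis times angle).
In Python, from workcell import ctrl, imaging gives the robot as it stands.
- The arm moves only by the tool servo_tool, never from a script. Its argument "steps" is text: rows parted by semicolons, each of 6 numbers parted by spaces: the shift along the tool's x, y, z in m, then the turn, a rotation vector about the tool's x, y, z in rad. A call has 1 to 20 rows; each row is the pose to reach, as a shift and turn from the pose commanded when the call began, along the tool's axes at that moment; what a row does not reach only later rows make up. A row lasts 1/8 s, in which the tool goes at most 62.5 mm and 10.7 degrees, less where a joint would pass 70% of its speed; a pose out of reach is approached as far as the arm can. A call with a gripper value outside its range is refused whole. "gripper" is the closure, from 0 (fully open) to 1 (shut), set as the call begins (left out, the last holds). The fingers move at their own pace and stop on an object; the grip force is fixed at half the most. Time passes only in rows, so rows that repeat a pose let the fingers close. It gives the time, the measured TCP pose, the force, the opening and the grip force at its end, in the units of the state.
- ctrl.state(): the state, without advancing time (a new reading comes with each control period).
- imaging.capture(name): name is "scene" or "top"; returns (picture, depth): 384x512x3 uint8, blue, green, red; 384x512 float32, mm along the optical axis (not along the pixel's ray), 0 where there is no reading.
- imaging.camera_params(name): a dict with "fov_y" (degrees; the focal length in pixels is half the picture's height over the tangent of half this angle, whatever the lens; pixels are square), "cx", "cy" (the principal point, pixels), "view" (4x4, takes a point from world to camera coordinates). Camera axes: x right, y up, looking along -z (the intrinsics and any distortion apply to the point x, -y, -z); pixel columns grow to the right and rows downward; lengths in mm; the calibration is good to about 2 mm. A picture is of the moment at which its call begins. camera_params takes no time and is no camera call.
- ctrl.finish_job(): hands the job in; it is judged then, once.
The state is a dict: "time": time; "qpos": joint angles; "joint_velocities": joint speeds; "joint_torque": joint torques, N m; "tool_pos": TCP position; "eef_rot": TCP orientation; "wrist_force": force on the tool from outside, world axes, zero at the start; "ft_torque": the same for the moment, N m; "width": opening from 0.0 (shut) to 1.0 (fully open); "finger_force": force on a finger pad.
Only numpy, scipy, OpenCV 4.12 (cv2) and the standard library are available. Lean on these libraries where they do the work, as an engineer would, in place of code of your own. Each camera call takes 0.05 s, during which the arm holds its last target. There are 200 camera calls.

## Working session

There is one attempt and no reset: what is moved stays moved. The work goes in short steps, Python scripts to look and compute and a tool call to move; the robot and the scene stay as the last step left them, time stands still between calls to the robot, and variables do not carry over. Pictures are saved under pics/ and viewed, at most 10 in all, crops included, and the job is handed in when it is done.

Besides the shell and the picture viewer there is one more tool, called by a JSON object that holds its "name" and its "arguments", one argument or row to a line. servo_tool: Moves the arm, as the interface text tells. Its arguments: {"type":"object","properties":{"steps":{"type":"string"},"gripper":{"type":"number"}},"required":["steps"]}

```bash
ls; mkdir -p pics
cat > h.py <<'E'
import numpy as np, cv2
from workcell import ctrl, imaging
from scipy.spatial.transform import Rotation as R
def cap(n):
    p,d=imaging.capture(n); c=imaging.camera_params(n); return p,d,c
def world(d,c,u,v,z=None):
    f=d.shape[0]/2/np.tan(np.radians(c['fov_y']/2))
    k=d[int(v),int(u)] if z is None else z
    pc=np.array([(u-c['cx'])/f*k,-(v-c['cy'])/f*k,-k,1]); return (np.linalg.inv(np.array(c['view']))@pc)[:3]
def cloud(d,c):
    f=d.shape[0]/2/np.tan(np.radians(c['fov_y']/2))
    v,u=np.mgrid[:d.shape[0],:d.shape[1]]
    P=np.stack([(u-c['cx'])/f*d,-(v-c['cy'])/f*d,-d,np.ones_like(d)],-1)
    return (P@np.linalg.inv(np.array(c['view'])).T)[...,:3]
def pix(c,p,h=384):
    f=h/2/np.tan(np.radians(c['fov_y']/2)); q=np.array(c['view'])@np.r_[p,1]
    return c['cx']-f*q[0]/q[2], c['cy']+f*q[1]/q[2]
E
python3 - <<'E'
from h import *
print(ctrl.state())
for n in('scene','top'):
    p,d,c=cap(n); print(n,c,(d==0).mean()); cv2.imwrite(f'pics/{n}0.png',p); np.savez(f'{n}0.npz',p=p,d=d)
E
```

```text
pics
{'time': 0.0, 'qpos': array([-1.20919699,  0.52201873, -0.03632548,  1.59998415,  0.02119867,
        1.02106873, -0.11278495]), 'joint_velocities': array([-1.08306490e-03, -7.90837679e-04,  1.24334081e-03, -5.55311631e-04,
        6.93438829e-04, -6.75621600e-05,  8.56209831e-04]), 'joint_torque': array([ 3.53589201e-05, -9.27090383e+01,  1.98003709e+00, -3.69934845e+01,
        1.78103935e-02,  7.94568274e-03, -3.42691806e-05]), 'tool_pos': array([261.46549354, 567.33007276, 230.7313467 ]), 'eef_rot': array([-6.72974018e-01, -3.06850227e+00,  1.70009671e-03]), 'wrist_force': array([ 0.65956781, -0.36049788, -0.65483291]), 'ft_torque': array([-0.06169317,  0.00574089, -0.02179578]), 'finger_force': 0.0, 'width': 1.0015911581523602}
scene {'fov_y': 52.56011208704246, 'cx': 254.91076473685584, 'cy': 192.98869056060917, 'view': array([[ 5.10270644e-01,  8.59820565e-01, -1.82336607e-02,
        -2.30178423e+02],
       [-5.85749259e-01,  3.62987283e-01,  7.24664086e-01,
         1.71066559e+02],
       [ 6.29699671e-01, -3.59094457e-01,  6.88861013e-01,
        -1.56202496e+03],
       [ 0.00000000e+00,  0.00000000e+00,  0.00000000e+00,
         1.00000000e+00]])} 0.004094441731770833
top {'fov_y': 43.13728890513785, 'cx': 247.91232415188446, 'cy': 186.63957376680713, 'view': array([[ 2.51738375e-02, -9.99626547e-01, -1.06322245e-02,
        -1.45726255e+01],
       [ 9.94049750e-01,  2.39030659e-02,  1.06271995e-01,
        -4.97357045e+02],
       [-1.05978165e-01, -1.32442341e-02,  9.94280252e-01,
        -1.55821698e+03],
       [ 0.00000000e+00,  0.00000000e+00,  0.00000000e+00,
         1.00000000e+00]])} 0.004191080729166667
```

View pics/scene0.png

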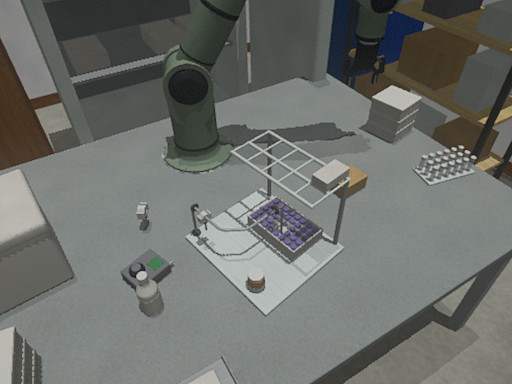

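View pics/top0.png

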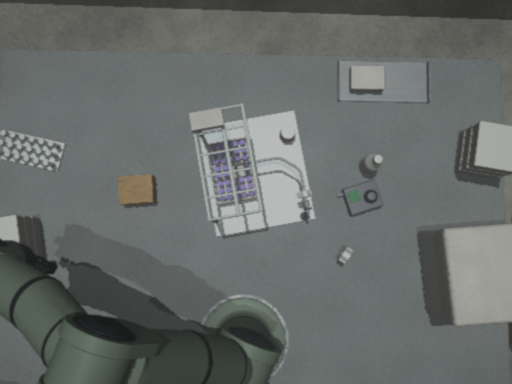

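The scene view shows the station in the centre, with the start leg at about (195,220) and a white carrier on the rail at about (204,215). A second loose carrier lies on the bench at (142,212). The logger is at (147,268) with its button near (137,270), the spray at (148,295), the jar at (257,280) and the cardboard box at (352,180).
The top view shows the rail carrier near (305,200), the loose carrier at (345,256) and the button at (371,196).
Possible rings: the carrier(s) on the rail at scene (204,215) and the loose one at (142,212). I'll check with a close crop.

Run:
```python
from h import *
from scipy.optimize import least_squares
S={}
for n in('scene','top'):
    z=np.load(n+'0.npz'); S[n]=(z['p'],z['d'],imaging.camera_params(n))
a=cv2.resize(S['scene'][0][180:240,170:250],None,fx=8,fy=8,interpolation=cv2.INTER_CUBIC)[:,:560]
b=cv2.resize(S['top'][0][160:240,285:325],None,fx=6,fy=6,interpolation=cv2.INTER_CUBIC)
b2=np.zeros((480,240,3),np.uint8); b2[:b.shape[0],:b.shape[1]]=b
cv2.imwrite('pics/c1.png',np.hstack([a,b2]))
for n in S:
    p,d,c=S[n]; W=cloud(d,c)
    hsv=cv2.cvtColor(p,cv2.COLOR_BGR2HSV)
    m=(abs(W[...,2]-12)<5)&(hsv[...,2]>150)&(W[...,0]>250)&(abs(W[...,1])<260)&(W[...,0]<800)
    pts=W[m][:,:2].astype(np.float32)
    r=cv2.minAreaRect(pts); print(n,len(pts),r,np.median(W[m][:,2])); print(cv2.boxPoints(r))
    for nm,(lo,hi) in dict(rail=(125,160),shelf=(262,290)).items():
        m=(W[...,2]>lo)&(W[...,2]<hi)&(W[...,0]>250)&(abs(W[...,1])<300)&(W[...,0]<800)
        q=W[m]; print(nm,len(q),q.min(0),q.max(0),np.median(q[:,2]))
```

```text
scene 5956 ((544.7073974609375, -26.357391357421875), (369.8269348144531, 331.6541442871094), 11.607213973999023) 13.589284004487126
[[ 330.21082   98.87369]
 [ 396.94006 -225.99811]
 [ 759.204   -151.58847]
 [ 692.47473  173.28333]]
rail 548 [ 380.30197447 -198.34959047  125.47234597] [671.7432274  160.44473946 159.67279759] 144.43863736781964
shelf 1492 [376.00055546 -48.69352986 262.00804088] [702.94762059 159.63371365 289.95859212] 279.564550377586
top 5067 ((548.211181640625, -24.863113403320312), (368.0140686035156, 328.3773498535156), 11.701021194458008) 11.624446098462158
[[ 334.72974    98.596085]
 [ 401.32617  -222.95732 ]
 [ 761.6926   -148.32231 ]
 [ 695.0962    173.2311  ]]
rail 386 [ 379.2236971  -194.97077208  127.48954597] [578.54868127  95.69806572 158.765069  ] 143.25668934694636
shelf 1601 [376.78471543 -45.74975923 262.5282719 ] [704.60443488 161.04290447 289.2109693 ] 277.860070565931
```

View pics/c1.png

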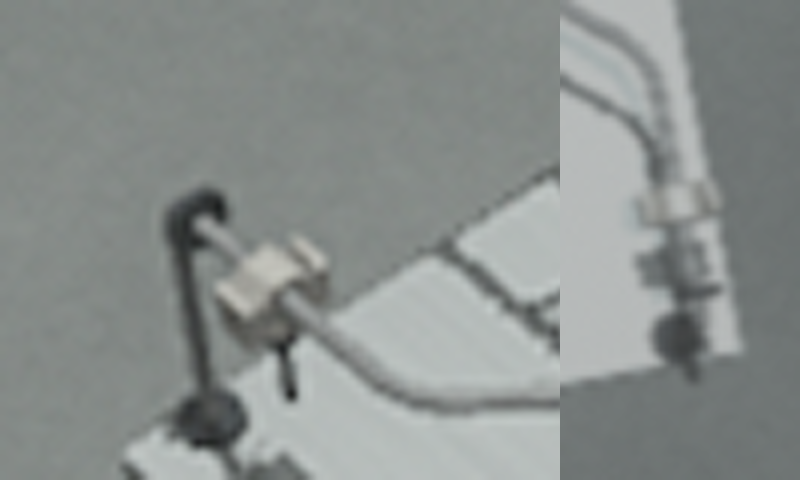

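The crop shows a single white octagonal carrier on the first straight, at top (680,205) in the crop, about 45 mm from the start stop. It carries the probe, and the loose carrier on the bench is the decoy. Next I'll fit the station pose to the rail and find the ring and the button.

```bash
cat >> h.py <<'E'
def railpath():
    P=[];H=[]
    for s in np.arange(0,100,1.): P.append((-120,160-s));H.append(-90)
    for a in np.arange(0,50,1.): t=np.radians(a); P.append((-80-40*np.cos(t),60-40*np.sin(t)));H.append(-90+a)
    for s in np.arange(0,40,1.): P.append((-105.7+s*np.cos(np.radians(40)),29.4-s*np.sin(np.radians(40))));H.append(-40)
    for a in np.arange(0,40,1.): t=np.radians(-130+a); P.append((-49.4+40*np.cos(t),34.3+40*np.sin(t)));H.append(-40+a)
    for s in np.arange(0,90.7,1.): P.append((-49.4+s,-5.7));H.append(0)
    return np.array(P),np.array(H)
E
python3 - <<'E'
from h import *
from scipy.optimize import least_squares
from scipy.spatial import cKDTree
P,H=railpath(); T=cKDTree(P)
def loc(q,o): c,s=np.cos(o[2]),np.sin(o[2]); d=q[:,:2]-o[:2]; return np.c_[d@[c,s],d@[-s,c]]
for n in('scene','top'):
    z=np.load(n+'0.npz'); p,d=z['p'],z['d']; c=imaging.camera_params(n); W=cloud(d,c)
    o=np.array([546.5,-25.6,np.radians(101.65)])
    q=W[(W[...,2]>136)&(W[...,2]<152)&(W[...,0]>350)&(abs(W[...,1])<300)&(W[...,0]<800)]
    l=loc(q,o); di,ix=T.query(l); k=(di<12)&((ix>75)|(ix<15)); q=q[k]
    r=least_squares(lambda v: T.query(loc(q,v))[0],o,loss='soft_l1'); o2=r.x
    print(n,len(q),o2[:2],np.degrees(o2[2]),'res',np.median(abs(r.fun)),'z',np.percentile(q[:,2],[50,90]))
    a=W[(W[...,2]>100)&(W[...,2]<165)&(W[...,0]>350)&(abs(W[...,1])<300)&(W[...,0]<800)]
    l=loc(a,o); 
    m=(abs(l[:,0]+120)<35)&(l[:,1]>60)&(l[:,1]<175); 
    for y0 in range(60,175,6):
        mm=m&(abs(l[:,1]-y0)<3); 
        if mm.any(): print(y0,mm.sum(),l[mm,0].min().round(1),l[mm,0].max().round(1),'z',a[mm,2].min().round(1),a[mm,2].max().round(1))
    # logger & button
    m=(W[...,0]>430)&(W[...,0]<620)&(W[...,1]<-220)&(W[...,1]>-480)
    for lo,hi in((32,44),(44,52),(52,58),(58,66),(66,80),(80,160)):
        k=m&(W[...,2]>lo)&(W[...,2]<hi); q=W[k]
        if k.any(): print('logger',lo,hi,k.sum(),np.median(q,0).round(1),q.min(0).round(1),q.max(0).round(1))
    u,v={'scene':(137,269),'top':(371,196)}[n]
    print('btn px',[world(d,c,u+i,v+j).round(1).tolist() for i,j in((0,0),(2,0),(-2,0),(0,2),(0,-2))])
E
```

```text
scene 148 [555.37268304 -31.08452852] 102.02160558633003 res 1.9609824854407913 z [144.51990252 146.9729746 ]
60 1 -130.2 -130.2 z 146.3 146.3
66 6 -133.9 -128.7 z 140.6 147.7
72 5 -135.7 -128.8 z 141.6 146.6
78 5 -134.5 -129.2 z 143.0 148.5
84 3 -134.3 -128.3 z 143.8 145.6
90 6 -135.2 -130.4 z 141.5 145.4
96 7 -144.3 -129.6 z 140.7 148.2
102 67 -151.1 -112.2 z 117.8 153.9
108 36 -150.7 -115.0 z 100.5 153.9
114 23 -150.5 -111.5 z 115.9 152.5
120 10 -149.6 -111.1 z 128.0 150.5
126 3 -133.6 -131.6 z 142.6 147.7
132 5 -135.4 -131.0 z 139.6 147.0
138 6 -134.7 -130.0 z 141.4 146.6
144 2 -134.9 -131.9 z 142.7 145.8
150 14 -143.0 -126.0 z 133.3 152.6
156 32 -143.8 -121.1 z 134.3 155.9
168 10 -135.7 -128.6 z 100.2 120.8
174 5 -134.6 -130.3 z 103.1 140.3
logger 32 44 672 [ 478.3 -364.4   40.6] [ 430.  -439.4   32.1] [ 605.3 -311.7   44. ]
logger 44 52 105 [ 488.8 -383.7   45.8] [ 432.3 -430.6   44. ] [ 605.8 -322.4   51.9]
logger 52 58 94 [ 482.2 -400.7   54.2] [ 452.3 -424.1   52. ] [ 605.3 -369.8   58. ]
logger 58 66 108 [ 480.1 -398.2   62.5] [ 458.4 -423.2   58.3] [ 604.8 -370.7   66. ]
l
[... 1016 characters left out ...]
6 -130.2 -124.9 z 110.5 138.4
174 2 -129.6 -127.3 z 127.7 133.4
logger 32 44 680 [ 473.8 -365.4   38.5] [ 430.1 -436.5   32. ] [ 592.5 -306.8   44. ]
logger 44 52 117 [ 480.3 -381.2   46.6] [ 432.8 -427.    44.1] [ 593.8 -318.1   51.9]
logger 52 58 53 [ 482.9 -390.2   54.3] [ 454.8 -414.5   52. ] [ 583.3 -363.8   57.9]
logger 58 66 58 [ 476.6 -390.4   61.1] [ 454.3 -410.5   58. ] [ 600.9 -363.    66. ]
logger 66 80 30 [ 559.  -376.6   70.6] [ 472.5 -399.3   66.4] [ 593.9 -364.    79.9]
logger 80 160 263 [ 574.6 -385.6  105.5] [ 552.2 -418.4   80.5] [ 605.7 -363.9  156.9]
btn px [[472.9, -393.2, 65.8], [473.0, -399.3, 66.8], [473.2, -388.0, 61.0], [467.1, -394.5, 60.4], [479.6, -393.9, 62.8]]
```

```bash
cat >> h.py <<'E'
O=np.array([556.2,-31.4]); YAW=101.6
def l2w(x,y,z=140):
    c,s=np.cos(np.radians(YAW)),np.sin(np.radians(YAW)); return np.array([O[0]+c*x-s*y,O[1]+s*x+c*y,z])
def w2l(p):
    c,s=np.cos(np.radians(YAW)),np.sin(np.radians(YAW)); d=np.array(p)[...,:2]-O; return np.stack([d@[c,s],d@[-s,c]],-1)
def ori(head,lean):  # head: world deg; tool x forward, y right, z down leaning forward
    a,b=np.radians(head),np.radians(lean); h=np.array([np.cos(a),np.sin(a),0]); Z=np.array([0,0,1.])
    return np.c_[np.cos(b)*h+np.sin(b)*Z,[np.sin(a),-np.cos(a),0],-np.cos(b)*Z+np.sin(b)*h]
def rows(targets,base=None):  # targets: (TCP mm world, R)
    s=ctrl.state(); p0,R0=(s['tool_pos'],R.from_rotvec(s['eef_rot']).as_matrix()) if base is None else base
    o=[]
    for p,M in targets:
        t=R0.T@(np.array(p)-p0)/1000; r=R.from_matrix(R0.T@M).as_rotvec()
        o.append(' '.join(f'{v:.4f}'.rstrip('0') if abs(v)>5e-5 else '0' for v in t)+' '+' '.join(f'{v:.3f}' for v in r))
    return '; '.join(o)
E
python3 - <<'E'
from h import *
for n in('scene','top'):
    z=np.load(n+'0.npz'); p,d=z['p'],z['d']; c=imaging.camera_params(n); W=cloud(d,c)
    m=(W[...,2]>270)&(W[...,2]<284)&(W[...,0]>350)&(abs(W[...,1])<300)&(W[...,0]<800)
    l=w2l(W[m]); r=cv2.minAreaRect(l.astype(np.float32)); print(n,'shelf',r,np.percentile(l,[1,99],0))
    m=(W[...,2]>146)&(W[...,2]<160)&(W[...,0]>350)&(abs(W[...,1])<300); l=w2l(W); m&=(abs(l[...,0]+120)<30)&(l[...,1]>70)&(l[...,1]<143)
    print('ring',m.sum(),np.percentile(l[m],[2,50,98],0))
    b=(l[...,0]>-20)&(l[...,0]<200)&(abs(l[...,1])<200)&(W[...,2]>290)&(W[...,2]<400); print('on shelf',W[b][:,2].max())
# transit: up, swing
s=ctrl.state(); M0=R.from_rotvec(s['eef_rot']).as_matrix()
Mg=ori(YAW-90,33)
from scipy.spatial.transform import Slerp
sl=Slerp([0,1],R.from_matrix([M0,Mg]))
print('angle',np.degrees((R.from_matrix(M0.T@Mg)).magnitude()))
K=np.array([[261,567,231],[300,530,430],[460,250,440],[460,0,440],[425,-200,400]])
seg=np.r_[0,np.cumsum(np.linalg.norm(np.diff(K,axis=0),axis=1))]; N=20
t=np.linspace(0,1,N+1)[1:]; pts=np.c_[[np.interp(t*seg[-1],seg,K[:,i]) for i in range(3)]].T
print(seg[-1]/N); print(rows([(p,sl(u).as_matrix()) for p,u in zip(pts,t)]))
E
```

```text
scene shelf ((88.95640563964844, 1.080078125), (155.18496704101562, 308.84307861328125), 0.33927804231643677) [[  12.2681089  -151.40274902]
 [ 163.22712502  152.16326981]]
ring 71 [[-141.34176814   76.40612738]
 [-125.01226422  115.50102467]
 [-106.87004375  131.42388559]]
on shelf 314.6752475075983
top shelf ((91.46647644042969, -2.727783203125), (306.81402587890625, 153.28367614746094), 89.98275756835938) [[  15.32461468 -153.70036255]
 [ 167.3592107   149.57811149]]
ring 48 [[-138.9252892   103.01527036]
 [-122.09743604  114.81930246]
 [-103.76954265  135.42751021]]
on shelf 316.5977837330113
angle 145.2192379870205
49.28603944413394
-0.0119 -0.0047 -0.0478 -0.036 0.012 0.121; -0.0241 -0.0089 -0.0954 -0.072 0.024 0.242; -0.0362 -0.0131 -0.143 -0.108 0.035 0.363; -0.0484 -0.0172 -0.1905 -0.143 0.047 0.484; -0.0834 -0.0414 -0.2004 -0.179 0.059 0.605; -0.1235 -0.07 -0.2019 -0.215 0.071 0.726; -0.1636 -0.0986 -0.2034 -0.251 0.083 0.847; -0.2037 -0.1272 -0.2049 -0.287 0.095 0.968; -0.2438 -0.1559 -0.2064 -0.323 0.106 1.089; -0.2839 -0.1845 -0.2079 -0.359 0.118 1.210; -0.3187 -0.2175 -0.209 -0.394 0.130 1.331; -0.3394 -0.2622 -0.2089 -0.430 0.142 1.452; -0.36 -0.307 -0.2089 -0.466 0.154 1.573; -0.3806 -0.3518 -0.2088 -0.502 0.166 1.694; -0.4013 -0.3965 -0.2088 -0.538 0.177 1.815; -0.4202 -0.4417 -0.2069 -0.574 0.189 1.936; -0.4326 -0.4884 -0.1973 -0.610 0.201 2.057; -0.445 -0.5352 -0.1877 -0.645 0.213 2.178; -0.4573 -0.5819 -0.1781 -0.681 0.225 2.298; -0.4697 -0.6286 -0.1686 -0.717 0.237 2.419
```

{"name": "servo_tool", "arguments": {
  "steps": "-0.012 -0.005 -0.048 -0.036 0.012 0.121; -0.024 -0.009 -0.095 -0.072 0.024 0.242; -0.036 -0.013 -0.143 -0.108 0.035 0.363; -0.048 -0.017 -0.19 -0.143 0.047 0.484; -0.083 -0.041 -0.2 -0.179 0.059 0.605; -0.123 -0.07 -0.202 -0.215 0.071 0.726; -0.164 -0.099 -0.203 -0.251 0.083 0.847; -0.204 -0.127 -0.205 -0.287 0.095 0.968; -0.244 -0.156 -0.206 -0.323 0.106 1.089; -0.284 -0.184 -0.208 -0.359 0.118 1.210; -0.319 -0.217 -0.209 -0.394 0.130 1.331; -0.339 -0.262 -0.209 -0.430 0.142 1.452; -0.36 -0.307 -0.209 -0.466 0.154 1.573; -0.381 -0.352 -0.209 -0.502 0.166 1.694; -0.401 -0.396 -0.209 -0.538 0.177 1.815; -0.42 -0.442 -0.207 -0.574 0.189 1.936; -0.433 -0.488 -0.197 -0.610 0.201 2.057; -0.445 -0.535 -0.188 -0.645 0.213 2.178; -0.457 -0.582 -0.178 -0.681 0.225 2.298; -0.47 -0.629 -0.169 -0.717 0.237 2.419",
  "gripper": 0
}}

```text
time: 2.6
tool_pos: [424.3, -202.1, 400.0]
eef_rot: [-2.942, -0.292, -0.873]
wrist_force: [1.4, 0.4, -0.7]
width: 0.999
finger_force: 0.0
```

```bash
sed -i 's/^O=.*/O=np.array([556.7,-33.6]); YAW=101.6/' h.py
python3 - <<'E'
from h import *
M=ori(YAW-90,37); r=l2w(-120,115,136); g=r+18*M[:,2]
print(r,g, ctrl.state()['qpos'].round(2)); s=ctrl.state(); p0=s['tool_pos']
pre=g-75*M[:,2]
print(rows([(p0+(pre-p0)*k/4,M) for k in(1,2,3,4,4)]+[(pre,M)])); print(pre)
E
```

```text
[ 468.17819683 -174.27299088  136.        ] [ 478.78961266 -172.09478004  121.62456082] [-0.48 -0.26  0.89  2.11 -0.21  0.74 -0.81]
-0.0268 -0.0045 0.0477 0.000 0.068 -0.005; -0.0537 -0.009 0.0954 0.000 0.068 -0.005; -0.0805 -0.0135 0.1431 0.000 0.068 -0.005; -0.1073 -0.018 0.1908 0.000 0.068 -0.005; -0.1073 -0.018 0.1908 0.000 0.068 -0.005; -0.1073 -0.018 0.1908 0.000 0.068 -0.005
[ 434.57538005 -181.17065857  181.52222407]
```

{"name": "servo_tool", "arguments": {
  "steps": "-0.027 -0.0045 0.048 0 0.068 -0.005; -0.054 -0.009 0.095 0 0.068 -0.005; -0.08 -0.0135 0.143 0 0.068 -0.005; -0.107 -0.018 0.191 0 0.068 -0.005; -0.107 -0.018 0.191 0 0.068 -0.005; -0.107 -0.018 0.191 0 0.068 -0.005; -0.107 -0.018 0.191 0 0.068 -0.005"
}}

```text
time: 3.48
tool_pos: [443.8, -153.7, 262.8]
eef_rot: [-2.938, -0.283, -1.007]
wrist_force: [0.5, -0.4, 0.5]
width: 0.995
finger_force: 0.0
```

Run:
```python
from h import *
s=ctrl.state(); print(s['qpos'].round(2)); M=ori(YAW-90,37); print(R.from_matrix(M).as_rotvec())
a,_,_=cap('scene'); b,d,c=cap('top')
A=cv2.resize(a[150:270,150:270],(480,480),interpolation=cv2.INTER_CUBIC); B=cv2.resize(b[150:270,270:350],(320,480),interpolation=cv2.INTER_CUBIC)
cv2.imwrite('pics/c2.png',np.hstack([A,B]))
g=l2w(-120,115,136)+18*M[:,2]; p0=s['tool_pos']; print(rows([(p0+(g-p0)*k/6,M) for k in range(1,7)]))
```

```text
[-1.14 -0.3   1.42  2.43  0.01  0.16 -1.01]
[-2.9049726  -0.29507636 -0.97199024]
-0.0102 0.0029 0.022 0.044 -0.010 0.004; -0.0205 0.0061 0.0439 0.044 -0.010 0.004; -0.0308 0.0093 0.0658 0.044 -0.010 0.004; -0.0412 0.0124 0.0877 0.044 -0.010 0.004; -0.0515 0.0156 0.1097 0.044 -0.010 0.004; -0.0618 0.0188 0.1316 0.044 -0.010 0.004
```

View pics/c2.png

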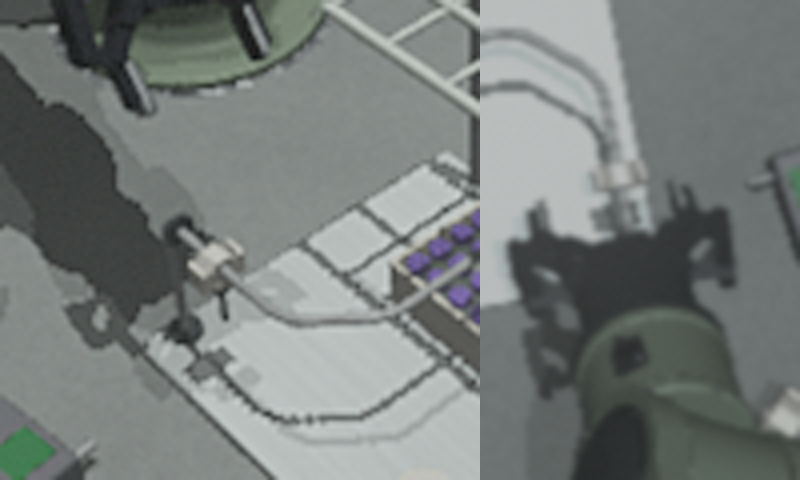

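The crops show the hand still about 80 mm short of the ring, which is at crop (215,260). Four joints sit at their range limits, so the forward lean is out of reach at the near end of the rail. I'll grasp with the tool vertical and re-grasp leaning on the last straight.

Run:
```python
from h import *
from scipy.spatial.transform import Slerp
s=ctrl.state(); p0=s['tool_pos']; M0=R.from_rotvec(s['eef_rot']).as_matrix(); M=ori(YAW-90,0)
g=l2w(-120,115,240); sl=Slerp([0,1],R.from_matrix([M0,M])); K=[p0,p0+[10,-20,70],g+[0,0,60],g]
print(rows([(np.array([np.interp(t,[0,.33,.67,1],[k[i] for k in K]) for i in range(3)]),sl(min(1,t*1.3)).as_matrix()) for t in np.linspace(0.1,1,10)]),g)
```

```text
0.0143 0.0073 -0.0154 0.006 -0.085 -0.001; 0.0286 0.0146 -0.0309 0.011 -0.171 -0.003; 0.0429 0.0219 -0.0463 0.017 -0.256 -0.004; 0.0454 0.0244 -0.0438 0.023 -0.341 -0.005; 0.0428 0.0249 -0.0336 0.028 -0.427 -0.007; 0.0402 0.0253 -0.0234 0.034 -0.512 -0.008; 0.0351 0.0255 -0.0119 0.040 -0.597 -0.010; 0.024 0.0248 0.0025 0.044 -0.656 -0.010; 0.0129 0.0241 0.0169 0.044 -0.656 -0.010; 0.0018 0.0234 0.0313 0.044 -0.656 -0.010 [ 468.17819683 -174.27299088  240.        ]
```

{"name": "servo_tool", "arguments": {
  "steps": "0.014 0.007 -0.015 0.006 -0.085 -0.001; 0.029 0.015 -0.031 0.011 -0.171 -0.003; 0.043 0.022 -0.046 0.017 -0.256 -0.004; 0.045 0.024 -0.044 0.023 -0.341 -0.005"
}}

```text
time: 4.08
tool_pos: [453.3, -172.1, 329.2]
eef_rot: [-3.071, -0.306, -0.52]
wrist_force: [-3.0, -0.1, 0.0]
width: 1.001
finger_force: 0.0
```

Run:
```python
from h import *
from scipy.spatial.transform import Slerp
s=ctrl.state(); print(s['qpos'].round(2)); p0=s['tool_pos']; M0=R.from_rotvec(s['eef_rot']).as_matrix(); M=ori(YAW-90,0)
g=l2w(-120,115,240); sl=Slerp([0,1],R.from_matrix([M0,M])); K=[p0,g+[0,0,60],g]
print(rows([(np.array([np.interp(t,[0,.6,1],[k[i] for k in K]) for i in range(3)]),sl(min(1,t*1.3)).as_matrix()) for t in np.linspace(0.125,1,8)]),g)
```

```text
[-1.23 -0.26  1.4   2.08  0.2   0.79 -1.28]
0.0008 0.0009 0.0067 0.003 -0.054 -0.001; 0.0016 0.0019 0.0135 0.007 -0.108 -0.001; 0.0024 0.0028 0.0202 0.010 -0.163 -0.002; 0.0032 0.0037 0.0269 0.014 -0.217 -0.002; 0.0026 0.0044 0.0358 0.017 -0.271 -0.003; -0.0036 0.004 0.0535 0.021 -0.325 -0.004; -0.0097 0.0036 0.0712 0.022 -0.334 -0.004; -0.0159 0.0032 0.089 0.022 -0.334 -0.004 [ 468.17819683 -174.27299088  240.        ]
```

{"name": "servo_tool", "arguments": {
  "steps": "0.001 0.001 0.007 0.003 -0.054 0; 0.002 0.002 0.013 0.007 -0.108 0; 0.002 0.003 0.02 0.01 -0.163 -0.002; 0.003 0.004 0.027 0.014 -0.217 -0.002; 0.003 0.004 0.036 0.017 -0.271 -0.003; -0.004 0.004 0.053 0.021 -0.325 -0.004; -0.01 0.004 0.071 0.022 -0.334 -0.004; -0.016 0.003 0.089 0.022 -0.334 -0.004; -0.016 0.003 0.089 0.022 -0.334 -0.004"
}}

```text
time: 5.2
tool_pos: [382.9, -139.8, 299.0]
eef_rot: [3.111, 0.324, 0.066]
wrist_force: [1.5, 0.4, 0.2]
width: 0.999
finger_force: 0.0
```

Run:
```python
from h import *
s=ctrl.state(); print(s['qpos'].round(2)); p0=s['tool_pos']; M=ori(YAW-90,0); print(R.from_matrix(M).as_rotvec())
g=l2w(-120,115,118); 
print(rows([(p0+(g-p0)*k/8,M) for k in range(1,9)]),g)
```

```text
[-1.42 -0.3   1.42  2.1   0.35  1.07 -1.53]
[3.12550993 0.31747772 0.        ]
0.0086 0.006 0.0231 0.017 -0.041 0.005; 0.0172 0.012 0.0462 0.017 -0.041 0.005; 0.0258 0.018 0.0693 0.017 -0.041 0.005; 0.0345 0.0241 0.0924 0.017 -0.041 0.005; 0.0431 0.0301 0.1155 0.017 -0.041 0.005; 0.0517 0.0361 0.1386 0.017 -0.041 0.005; 0.0603 0.0421 0.1617 0.017 -0.041 0.005; 0.0689 0.0481 0.1848 0.017 -0.041 0.005 [ 468.17819683 -174.27299088  118.        ]
```

Run:
```python
from h import *
s=ctrl.state(); p0=s['tool_pos']; M=ori(-22,0)
g=np.array([720,-290,420.])
print(rows([(p0+(g-p0)*k/9,M) for k in range(1,10)]),g)
```

```text
0.0337 0.0243 -0.0117 0.005 -0.045 0.591; 0.0675 0.0485 -0.0233 0.005 -0.045 0.591; 0.1012 0.0728 -0.035 0.005 -0.045 0.591; 0.1349 0.097 -0.0466 0.005 -0.045 0.591; 0.1687 0.1213 -0.0583 0.005 -0.045 0.591; 0.2024 0.1456 -0.0699 0.005 -0.045 0.591; 0.2361 0.1698 -0.0816 0.005 -0.045 0.591; 0.2699 0.1941 -0.0933 0.005 -0.045 0.591; 0.3036 0.2183 -0.1049 0.005 -0.045 0.591 [ 720. -290.  420.]
```

{"name": "servo_tool", "arguments": {
  "steps": "0.034 0.024 -0.012 0.005 -0.045 0.13; 0.068 0.049 -0.023 0.005 -0.045 0.26; 0.101 0.073 -0.035 0.005 -0.045 0.39; 0.135 0.097 -0.047 0.005 -0.045 0.5; 0.169 0.121 -0.058 0.005 -0.045 0.59; 0.202 0.146 -0.07 0.005 -0.045 0.59; 0.236 0.17 -0.082 0.005 -0.045 0.59; 0.27 0.194 -0.093 0.005 -0.045 0.59; 0.304 0.218 -0.105 0.005 -0.045 0.59; 0.304 0.218 -0.105 0.005 -0.045 0.59"
}}

```text
time: 6.45
tool_pos: [438.9, -174.8, 453.4]
eef_rot: [3.074, -0.594, 0.081]
wrist_force: [-0.8, -0.2, -0.3]
width: 0.999
finger_force: 0.0
```

Run:
```python
from h import *
s=ctrl.state(); print(s['qpos'].round(2))
```

```text
[-1.46 -0.3   1.42  1.7   0.32  1.44 -2.02]
```

The servo's elbow redundancy has drifted (q3 is at its limit). I'll fit a simple kinematic model from the recorded states so I can plan a way to unwind it.

```bash
cat > kin.py <<'E'
import numpy as np, itertools
from scipy.spatial.transform import Rotation as R
from scipy.optimize import least_squares
D=[([-1.2092,.5220,-.0363,1.6,.0212,1.0211,-.1128],[261.465,567.33,230.73],[-.67297,-3.0685,.0017]),
([-0.48,-0.26,0.89,2.11,-0.21,0.74,-0.81],[424.3,-202.1,400],[-2.942,-.292,-.873]),
([-1.14,-0.3,1.42,2.43,.01,.16,-1.01],[443.8,-153.7,262.8],[-2.938,-.283,-1.007]),
([-1.23,-.26,1.4,2.08,.2,.79,-1.28],[453.3,-172.1,329.2],[-3.071,-.306,-.52]),
([-1.42,-.3,1.42,2.1,.35,1.07,-1.53],[382.9,-139.8,299],[3.111,.324,.066]),
([-1.46,-.3,1.42,1.7,.32,1.44,-2.02],[438.9,-174.8,453.4],[3.074,-.594,.081])]
def fk(q,p,s):
    Rz=lambda a:R.from_euler('z',a); Ry=lambda a:R.from_euler('y',a)
    h,L1,L2,L3,a1,a2,a3,c1,b1,ct=p
    r=Rz(-q[0]+c1); x=np.array([0,0,h]); 
    r=r*Ry(q[1])*Rz(s[0]*q[2]); x=x+r.apply([a1,b1,L1]); r=r*Ry(q[3])*Rz(s[1]*q[4]); x=x+r.apply([a2,0,L2]); r=r*Ry(q[5]); r=r*Rz(s[2]*q[6]+ct); x=x+(r*Rz(-s[2]*q[6]-ct)).apply([a3,0,L3])
    return x,r
if __name__=='__main__':
    best=None
    for s in itertools.product((1,-1),repeat=3):
      for ct0 in (0,np.pi/2,np.pi,-np.pi/2):
        def f(p):
            o=[]
            for q,x,rv in D:
                X,r=fk(q,p,s); o+=list((X-x)/10)+list((r.inv()*R.from_rotvec(rv)).as_rotvec()*20)
            return o
        r=least_squares(f,[350,400,400,250,0,0,0,0,0,ct0])
        if best is None or r.cost<best[0]: best=(r.cost,s,r.x,np.array(r.fun).reshape(-1,6))
    print(best[0],best[1],best[2].round(2)); print(best[3].round(2)); np.savez('kin.npz',s=best[1],p=best[2])
E
python3 kin.py
```

```text
0.31612816574833236 (-1, -1, -1) [ 3.5222e+02  4.9255e+02  4.2407e+02  3.2550e+02  7.2900e+00 -4.4000e+00
 -6.1700e+00 -1.0000e-02 -5.3910e+01 -4.7100e+00]
[[-0.27  0.03  0.01 -0.    0.   -0.08]
 [ 0.41 -0.02  0.06 -0.12 -0.02 -0.13]
 [-0.23 -0.28 -0.11  0.09 -0.01  0.22]
 [-0.08 -0.25  0.12 -0.01 -0.12  0.01]
 [-0.08  0.08 -0.09  0.01  0.01 -0.07]
 [-0.08  0.11  0.01 -0.04 -0.07  0.05]]
```

```bash
cat > plan.py <<'E'
from h import *
from kin import fk
from scipy.optimize import least_squares
k=np.load('kin.npz'); S=k['s']; Pm=k['p']
lo=np.array([-2.91,-.3,-1.5,.17,-1.26,.16,-2.52]); hi=np.array([2.91,2.13,1.42,2.43,4.41,1.93,2.52])
def err(q,x,M): X,r=fk(q,Pm,S); return np.r_[(x-X)/400,(R.from_matrix(M)*r.inv()).as_rotvec()]
def jac(q):
    X0,r0=fk(q,Pm,S); J=np.zeros((6,7))
    for i in range(7):
        p=q.copy(); p[i]+=1e-4; X,r=fk(p,Pm,S); J[:,i]=np.r_[(X-X0)/400,(r*r0.inv()).as_rotvec()]/1e-4
    return J
def follow(q,targets,n=6,lam=.02):
    out=[]
    for x,M in targets:
        for _ in range(n):
            e=err(q,x,M); J=jac(q); dq=J.T@np.linalg.solve(J@J.T+lam**2*np.eye(6),e); q=np.clip(q+dq*min(1,.15/max(abs(dq).max(),1e-9)),lo,hi)
        out.append(q)
    return q,np.array(out)
def ik(x,M,ref,w=.01):
    best=None
    for s in range(12):
        q0=np.clip(ref+np.random.default_rng(s).normal(0,.4,7)*(s>0),lo+.01,hi-.01)
        r=least_squares(lambda q:np.r_[err(q,x,M)*10,w*(q-ref)],q0,bounds=(lo,hi))
        if best is None or r.cost<best.cost: best=r
    return best.x,np.linalg.norm(err(best.x,x,M))
E
python3 - <<'E'
from plan import *
from scipy.spatial.transform import Slerp
q0=np.array([-1.2092,.5220,-.0363,1.6,.0212,1.0211,-.1128]); X,r=fk(q0,Pm,S)
K=np.array([[261,567,231],[300,530,430],[460,250,440],[460,0,440],[425,-200,400]]); seg=np.r_[0,np.cumsum(np.linalg.norm(np.diff(K,axis=0),axis=1))]
t=np.linspace(0,1,21)[1:]; pts=np.c_[[np.interp(t*seg[-1],seg,K[:,i]) for i in range(3)]].T
sl=Slerp([0,1],R.from_matrix([r.as_matrix(),ori(11.6,33)]))
print('sim transit',follow(q0,[(p,sl(u).as_matrix()) for p,u in zip(pts,t)])[0].round(2),'real -.48 -.26 .89 2.11 -.21 .74 -.81')
ref=np.array([.3,.4,0,1.6,0,1,0])
T={'grasp':(l2w(-120,115,118),ori(11.6,0)),'bendmid':(l2w(-90,16.5,118),ori(61.6,0)),'last':(l2w(-30,-5.7,118),ori(101.6,0))}
for L in(30,37,42):
    M=ori(101.6,L); T[f'end{L}']=(l2w(31.6,-5.7,140)+18*M[:,2],M)
    T[f'pre{L}']=(l2w(-25,-5.7,136)-40*M[:,2],M)
T['button']=(np.array([476,-394,70.]),ori(-39,0))
for n,(x,M) in T.items():
    q,e=ik(x,M,ref); print(n,q.round(2),round(e,4))
    N=np.c_[M[:,:2]@np.diag([-1,-1]),M[:,2]]; q,e=ik(x,N,ref); print('   flip',q.round(2),round(e,4))
E
```

```text
sim transit [-0.51 -0.29  0.89  2.12 -0.15  0.73 -0.86] real -.48 -.26 .89 2.11 -.21 .74 -.81
grasp [ 0.01  0.52  0.29  2.02 -0.24  0.63 -0.91] 0.0
   flip [ 0.67  0.52 -0.53  2.02  0.4   0.7   1.67] 0.0
bendmid [ 0.09  0.59  0.04  1.83 -0.03  0.72 -0.35] 0.0
   flip [ 0.64  0.66 -0.7   1.82  0.55  0.86  2.32] 0.0
last [ 0.12  0.58 -0.15  1.83  0.12  0.74  0.11] 0.0
   flip [-0.49  0.75  0.7   1.83 -0.66  0.81 -2.38] 0.0
end30 [ 0.45  0.7  -0.41  1.74 -0.29  0.93  0.51] 0.0
   flip [-0.05  0.73  0.28  1.74 -0.78  1.08 -2.24] 0.0
pre30 [ 0.51  0.69 -0.34  1.6  -0.29  1.12  0.58] 0.0
   flip [ 0.06  0.73  0.32  1.6  -0.7   1.25 -2.23] 0.0
end37 [ 0.52  0.76 -0.45  1.71 -0.36  1.    0.58] 0.0
   flip [ 0.04  0.77  0.23  1.7  -0.81  1.17 -2.19] 0.0
pre37 [ 0.57  0.76 -0.37  1.55 -0.34  1.2   0.64] 0.0
   flip [ 0.15  0.78  0.27  1.54 -0.73  1.34 -2.19] 0.0
end42 [ 0.56  0.81 -0.47  1.68 -0.39  1.05  0.63] 0.0
   flip [ 0.1   0.8   0.19  1.67 -0.84  1.23 -2.16] 0.0
pre42 [ 0.61  0.81 -0.4   1.5  -0.37  1.26  0.67] 0.0
   flip [ 0.21  0.83  0.24  1.5  -0.76  1.41 -2.17] 0.0
button [ 0.28  0.81  0.46  1.71 -0.49  0.74 -1.26] 0.0
   flip [ 0.81  0.73 -0.3   1.71  0.29  0.74  1.26] 0.0
```

```bash
cat > srch.py <<'E'
from plan import *
from scipy.spatial.transform import Slerp
q0=np.array(ctrl.state()['qpos']); X0,r0=fk(q0,Pm,S)
def path(a,Ra,b,Rb):
    n=int(max(np.linalg.norm(b-a)/55,(Ra.inv()*Rb).magnitude()/.17))+1
    sl=Slerp([0,1],R.concatenate([Ra,Rb])); return [(a+(b-a)*t,sl(t).as_matrix()) for t in np.linspace(0,1,n+1)[1:]]
fin=(l2w(-120,115,260),R.from_matrix(ori(11.6,0)))
rng=np.random.default_rng(1); best=[]
for i in range(60):
    b=rng.uniform(-.6,1.2); rad=rng.uniform(450,780); x=np.array([rad*np.cos(b),rad*np.sin(b),rng.uniform(440,560)])
    Rb=R.from_matrix(ori(np.degrees(b)+rng.uniform(-90,90),rng.uniform(-40,20)))
    P=path(X0,r0,x,Rb)
    q1,o=follow(q0,P,n=3)
    X1,r1=fk(q1,Pm,S)
    P2=path(X1,r1,*fin); q2,o2=follow(q1,P2,n=3)
    e=np.linalg.norm(err(q2,fin[0],fin[1].as_matrix())); Z=min(fk(q,Pm,S)[0][2] for q in np.r_[o,o2])
    best.append((abs(q2[2])+20*e+ max(0,.1-q2[1])*5,i,x.round(),Rb,q1,q2,e,len(P)+len(P2),Z))
best.sort(key=lambda t:t[0])
for t in best[:4]: print(round(t[0],2),t[2],t[3].as_rotvec().round(3).tolist(),t[4].round(2),t[5].round(2),round(t[6],4),t[7],round(t[8]))
E
python3 srch.py
```

```text
0.86 [479. 407. 473.] [2.998, -0.548, 0.48] [-1.57  0.47  0.96  1.37 -0.11  1.33 -2.52] [-0.43  0.42  0.86  1.91 -0.38  0.99 -0.76] 0.0 23 260
0.86 [442. 295. 532.] [3.064, -0.49, 0.265] [-1.45  0.18  0.79  1.43  0.02  1.49 -2.52] [-0.43  0.42  0.86  1.91 -0.38  0.99 -0.76] 0.0 19 260
0.87 [385. 338. 487.] [3.112, -0.19, 0.285] [-1.46  0.09  0.58  1.59  0.11  1.37 -2.52] [-0.44  0.43  0.87  1.91 -0.39  0.99 -0.75] 0.0 21 260
0.9 [254. 505. 531.] [-2.946, 0.386, 0.79] [-1.44  0.51  0.86  1.19 -0.81  1.9  -2.52] [-0.46  0.44  0.9   1.91 -0.41  0.99 -0.73] 0.0 27 260
```

```bash
cat > seq.py <<'E'
from plan import *
exec(open('srch.py').read().split('rng=')[0])
def slide(s0,s1,n,lean,dz):  # path index in mm-ish; ring centre at rail + dz
    P,H=railpath(); out=[]
    for t in np.linspace(s0,s1,n+1)[1:]:
        i=np.arange(len(P)); p=[np.interp(t,i,P[:,0]),np.interp(t,i,P[:,1])]; M=ori(YAW+np.interp(t,i,H),lean); out.append((l2w(*p,140+dz)+18*M[:,2],M))
    return out
def go(q,x,M): X,r=fk(q,Pm,S); return path(X,r,np.array(x),R.from_matrix(M))
E
python3 - <<'E'
from seq import *
m=(np.array([442,295,532.]),R.from_rotvec([3.064,-.49,.265]))
P1=path(X0,r0,*m); q,o=follow(q0,P1,3); P2=go(q,fin[0],fin[1].as_matrix())
# lift-preserving second leg
print(rows(P1+P2)); print(len(P1),len(P2),[fk(a,Pm,S)[0].round().tolist() for a in follow(q,P2,3)[1]])
q,_=follow(q,P2,3)
def rep(n,q,P):
    q,o=follow(q,P,3); print(n,q.round(2),round(np.linalg.norm(err(q,*P[-1])),4), 'margin',np.minimum(o-lo,hi-o).min(0).round(2)); return q
q=rep('grasp',q,go(q,l2w(-120,115,118),ori(11.6,0)))
q=rep('slide',q,slide(45,230+25,40,0,0))
q=rep('up',q,go(q,l2w(-25,-5.7,230),ori(101.6,0)))
M=ori(101.6,37); q=rep('pre',q,go(q,l2w(-25,-5.7,136)-60*M[:,2],M)); q=rep('g2',q,go(q,l2w(-25,-5.7,136)+18*M[:,2],M)); q=rep('end',q,go(q,l2w(31.6,-5.7,140)+18*M[:,2],M)); q=rep('out',q,go(q,l2w(31.6,-5.7,140)-120*M[:,2],M))
q=rep('btn',q,go(q,[470,-300,300],ori(30,0))); q=rep('btn',q,go(q,[476,-394,70],ori(-30,0)))
E
```

```text
-0.0203 -0.0449 -0.0086 0.001 0.013 -0.004; -0.0388 -0.0939 -0.0185 0.001 0.027 -0.011; -0.0572 -0.1429 -0.0283 0.002 0.040 -0.019; -0.0757 -0.1919 -0.0382 0.003 0.053 -0.027; -0.0941 -0.241 -0.048 0.004 0.067 -0.034; -0.1125 -0.29 -0.0579 0.005 0.080 -0.042; -0.131 -0.339 -0.0677 0.005 0.093 -0.049; -0.1494 -0.388 -0.0776 0.006 0.107 -0.057; -0.1679 -0.4371 -0.0874 0.007 0.120 -0.065; -0.1494 -0.3945 -0.0592 0.006 0.103 -0.148; -0.1309 -0.3519 -0.031 0.007 0.087 -0.197; -0.1124 -0.3094 -0.0028 0.008 0.070 -0.245; -0.094 -0.2668 0.0254 0.009 0.053 -0.294; -0.0755 -0.2242 0.0536 0.010 0.035 -0.342; -0.057 -0.1817 0.0818 0.011 0.018 -0.391; -0.0386 -0.1391 0.11 0.012 0.001 -0.439; -0.0201 -0.0965 0.1382 0.013 -0.016 -0.488; -0.0016 -0.0539 0.1664 0.014 -0.034 -0.536; 0.0169 -0.0114 0.1946 0.015 -0.051 -0.584
9 10 [[445.0, 248.0, 505.0], [447.0, 201.0, 478.0], [450.0, 154.0, 450.0], [452.0, 107.0, 423.0], [455.0, 60.0, 396.0], [458.0, 13.0, 369.0], [460.0, -33.0, 342.0], [463.0, -80.0, 314.0], [466.0, -127.0, 287.0], [468.0, -174.0, 260.0]]
grasp [-0.27  0.63  0.66  2.02 -0.6   0.69 -0.59] 0.0 margin [2.53 0.79 0.62 0.41 0.66 0.53 1.82]
slide [-0.2   0.61  0.26  1.83 -0.22  0.73  0.39] 0.0 margin [2.63 0.91 0.76 0.42 0.67 0.55 1.87]
up [-0.24  0.46  0.32  1.75 -0.17  0.95  0.35] 0.0 margin [2.67 0.76 1.1  0.63 1.06 0.68 2.15]
pre [ 0.28  0.75  0.1   1.51 -0.62  1.33  0.86] 0.0 margin [2.63 0.81 1.17 0.72 0.64 0.6  1.66]
g2 [ 0.24  0.79  0.06  1.62 -0.66  1.18  0.89] 0.0 margin [2.65 1.07 1.34 0.81 0.6  0.68 1.63]
end [ 0.17  0.74  0.04  1.7  -0.69  1.11  0.86] 0.0 margin [2.7  1.04 1.37 0.73 0.57 0.79 1.64]
out [ 0.25  0.66  0.1   1.52 -0.61  1.38  0.8 ] 0.0 margin [2.66 0.96 1.32 0.78 0.6  0.55 1.68]
btn [-0.01  0.42  0.63  1.71 -0.27  1.1  -0.34] 0.0 margin [2.67 0.72 0.79 0.71 0.65 0.6  1.82]
btn [ 0.16  0.88  0.66  1.71 -0.71  0.8  -0.93] 0.0 margin [2.75 0.78 0.75 0.68 0.55 0.64 1.59]
```

{"name": "servo_tool", "arguments": {
  "steps": "-0.02 -0.045 -0.009 0.001 0.013 -0.004; -0.039 -0.094 -0.018 0.001 0.027 -0.011; -0.057 -0.143 -0.028 0.002 0.04 -0.019; -0.076 -0.192 -0.038 0.003 0.053 -0.027; -0.094 -0.241 -0.048 0.004 0.067 -0.034; -0.112 -0.29 -0.058 0.005 0.08 -0.042; -0.131 -0.339 -0.068 0.005 0.093 -0.049; -0.149 -0.388 -0.078 0.006 0.107 -0.057; -0.168 -0.437 -0.087 0.007 0.12 -0.065"
}}

```text
time: 7.58
tool_pos: [441.8, 296.3, 531.3]
eef_rot: [3.064, -0.489, 0.265]
wrist_force: [2.4, -0.6, -1.0]
width: 1.003
finger_force: 0.0
```

Run:
```python
from seq import *
print(q0.round(2),X0)
P=go(q0,l2w(-120,115,330),ori(11.6,0)); q,_=follow(q0,P,3); P2=go(q,l2w(-120,115,180),ori(11.6,0)); q2,_=follow(q,P2,3); print(q.round(2),q2.round(2),len(P)+len(P2)); print(rows(P+P2))
```

```text
[-1.57  0.2   0.97  1.44 -0.03  1.49 -2.5 ] [444.03987651 283.57523373 535.98579545]
[-0.55  0.37  1.01  1.81 -0.35  1.15 -0.79] [-0.38  0.56  0.82  1.98 -0.55  0.83 -0.62] 13
0.0195 0.0542 0.0195 0.004 -0.017 -0.048; 0.0323 0.0969 0.0427 0.008 -0.034 -0.101; 0.0451 0.1397 0.0658 0.013 -0.051 -0.153; 0.0578 0.1824 0.089 0.017 -0.067 -0.205; 0.0706 0.2252 0.1121 0.022 -0.084 -0.257; 0.0834 0.2679 0.1352 0.027 -0.101 -0.309; 0.0961 0.3107 0.1584 0.031 -0.118 -0.361; 0.1089 0.3534 0.1815 0.036 -0.135 -0.413; 0.1217 0.3962 0.2046 0.040 -0.152 -0.466; 0.1344 0.439 0.2278 0.045 -0.168 -0.518; 0.1259 0.439 0.277 0.045 -0.168 -0.518; 0.1173 0.4389 0.3263 0.045 -0.168 -0.518; 0.1087 0.4389 0.3756 0.045 -0.168 -0.518
```

{"name": "servo_tool", "arguments": {
  "steps": "0.02 0.054 0.02 0.004 -0.017 -0.048; 0.032 0.097 0.043 0.008 -0.034 -0.101; 0.045 0.14 0.066 0.013 -0.051 -0.153; 0.058 0.182 0.089 0.017 -0.067 -0.205; 0.071 0.225 0.112 0.022 -0.084 -0.257; 0.083 0.268 0.135 0.027 -0.101 -0.309; 0.096 0.311 0.158 0.031 -0.118 -0.361; 0.109 0.353 0.182 0.036 -0.135 -0.413; 0.122 0.396 0.205 0.04 -0.152 -0.466; 0.134 0.439 0.228 0.045 -0.168 -0.518; 0.126 0.439 0.277 0.045 -0.168 -0.518; 0.117 0.439 0.326 0.045 -0.168 -0.518; 0.109 0.439 0.376 0.045 -0.168 -0.518; 0.109 0.439 0.376 0.045 -0.168 -0.518; 0.109 0.439 0.376 0.045 -0.168 -0.518"
}}

```text
time: 9.45
tool_pos: [468.9, -176.2, 180.9]
eef_rot: [3.125, 0.317, 0.002]
wrist_force: [0.4, -0.1, -0.3]
width: 0.998
finger_force: 0.0
```

Run:
```python
from seq import *
print(q0.round(2))
a,_,_=cap('scene'); b,d,c=cap('top')
A=cv2.resize(a[150:270,150:270],(480,480),interpolation=cv2.INTER_CUBIC); B=cv2.resize(b[150:270,270:350],(320,480),interpolation=cv2.INTER_CUBIC)
cv2.imwrite('pics/c3.png',np.hstack([A,B]))
s=ctrl.state(); p0=s['tool_pos']; M=ori(YAW-90,0); g=l2w(-120,115,118); print(g,rows([(p0+(g-p0)*k/4,M) for k in range(1,5)]))
```

```text
[-0.38  0.54  0.86  2.   -0.55  0.84 -0.57]
[ 468.17819683 -174.27299088  118.        ] -0.0002 -0.0004 0.0158 0.001 -0.003 0.001; -0.0005 -0.0009 0.0316 0.001 -0.003 0.001; -0.0007 -0.0013 0.0474 0.001 -0.003 0.001; -0.0009 -0.0018 0.0632 0.001 -0.003 0.001
```

View pics/c3.png

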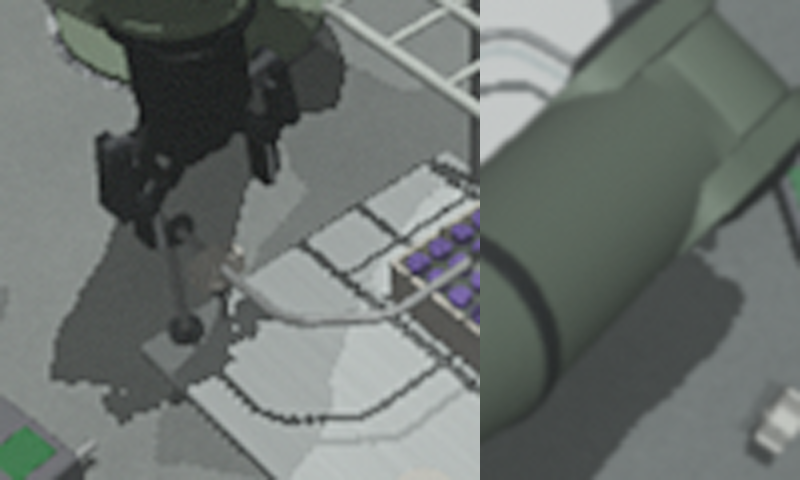

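The fingers hang above and astride the ring, which is in shadow at crop (215,265). I'm descending and closing.

{"name": "servo_tool", "arguments": {
  "steps": "0 0 0.016 0 -0.003 0; 0 -0.001 0.032 0 -0.003 0; -0.001 -0.001 0.047 0 -0.003 0; -0.001 -0.002 0.063 0 -0.003 0; -0.001 -0.002 0.063 0 -0.003 0"
}}

```text
time: 10.18
tool_pos: [466.2, -174.0, 115.2]
eef_rot: [-3.125, -0.317, 0.007]
wrist_force: [-0.2, 0.1, 0.8]
width: 1.001
finger_force: 0.0
```

{"name": "servo_tool", "arguments": {
  "steps": "0 0 0 0 0 0; 0 0 0 0 0 0; 0 0 0 0 0 0; 0 0 0 0 0 0; 0 0 0 0 0 0; 0 0 0 0 0 0; 0 0 0 0 0 0; 0 0 0 0 0 0",
  "gripper": 1
}}

```text
time: 11.18
tool_pos: [467.5, -174.9, 116.9]
eef_rot: [3.124, 0.316, -0.002]
wrist_force: [1.8, -4.5, 2.7]
width: 0.438
finger_force: 60.0
```

{"name": "servo_tool", "arguments": {
  "steps": "0 0.002 -0.002 0 0 0; 0 0.003 -0.004 0 0 0; 0 0.003 -0.004 0 0 0; 0 0.003 -0.004 0 0 0"
}}

```text
time: 11.68
tool_pos: [467.4, -176.8, 120.3]
eef_rot: [3.125, 0.317, -0.004]
wrist_force: [-0.8, 0.8, -0.0]
width: 0.437
finger_force: 60.1
```

{"name": "servo_tool", "arguments": {
  "steps": "0 0.003 0 0 0 0; 0 0.005 0 0 0 0; 0 0.005 0 0 0 0; 0 0.005 0 0 0 0"
}}

```text
time: 12.18
tool_pos: [468.3, -180.9, 120.2]
eef_rot: [-3.124, -0.318, 0.005]
wrist_force: [-1.3, 7.4, 2.4]
width: 0.434
finger_force: 60.6
```

```bash
sed -i 's/^O=.*/O=np.array([557.2,-36.3]); YAW=101.6/' h.py
python3 - <<'E'
from seq import *
s=ctrl.state(); l=w2l(s['tool_pos']); print(l); s0=160-l[1]
T=slide(s0,100,9,0,-1.7)+slide(100,125,5,0,-1.7); print(s0); print(rows(T))
E
```

```text
[-123.78946869  116.159935  ]
43.84006499940426
0.0062 -0.0038 -0.0001 -0.002 0.003 0.000; 0.0125 -0.0038 -0.0001 -0.002 0.003 0.000; 0.0187 -0.0038 -0.0002 -0.002 0.003 0.000; 0.025 -0.0038 -0.0002 -0.002 0.003 0.000; 0.0312 -0.0038 -0.0002 -0.002 0.003 0.000; 0.0374 -0.0038 -0.0002 -0.002 0.003 0.000; 0.0437 -0.0038 -0.0002 -0.002 0.003 0.000; 0.0499 -0.0038 -0.0003 -0.002 0.003 0.000; 0.0562 -0.0038 -0.0003 -0.002 0.003 0.000; 0.0596 -0.0039 -0.0003 -0.002 0.003 -0.087; 0.0631 -0.0044 -0.0003 -0.002 0.003 -0.174; 0.0665 -0.0051 -0.0003 -0.002 0.003 -0.261; 0.0698 -0.0062 -0.0003 -0.002 0.003 -0.349; 0.0731 -0.0075 -0.0003 -0.003 0.003 -0.436
```

{"name": "servo_tool", "arguments": {
  "steps": "0.006 -0.0035 0 -0.002 0.003 0; 0.0125 -0.0035 0 -0.002 0.003 0; 0.0187 -0.0035 0 -0.002 0.003 0; 0.025 -0.0035 0 -0.002 0.003 0; 0.031 -0.0035 0 -0.002 0.003 0; 0.0375 -0.0035 0 -0.002 0.003 0; 0.0435 -0.0035 0 -0.002 0.003 0; 0.05 -0.0035 0 -0.002 0.003 0; 0.05 -0.0035 0 -0.002 0.003 0"
}}

```text
time: 13.3
tool_pos: [517.1, -168.2, 120.1]
eef_rot: [3.123, 0.318, 0.001]
wrist_force: [-0.1, -0.3, -1.6]
width: 0.435
finger_force: 60.3
```

Run:
```python
from seq import *
s=ctrl.state(); l=w2l(s['tool_pos']); print(l,s['ft_torque'].round(2)); s0=160-l[1]
a,da,ca=cap('scene'); W=cloud(da,ca); ll=w2l(W); m=(W[...,2]>60)&(W[...,2]<115)&(abs(ll[...,0]+120)<25)&(ll[...,1]<110)&(ll[...,1]>20); print('probe/fingers',m.sum(),np.percentile(ll[m],[5,50,95],0) if m.any() else '')
print(pix(ca,np.r_[s['tool_pos'][:2],136]))
cv2.imwrite('pics/c4.png',cv2.resize(a[170:290,160:280],(600,600),interpolation=cv2.INTER_CUBIC))
T=slide(s0,100,1,0,-1.7)+slide(100,150,10,0,-1.7)+slide(150,166,3,0,-1.7); print(s0); print(rows(T))
```

```text
[-121.18605116   65.77247761] [-0.    0.06  0.02]
probe/fingers 12 [[-122.51760967   64.9523804 ]
 [-119.0910302    66.8770762 ]
 [-116.41028881   68.88025915]]
(np.float64(214.1595860048925), np.float64(226.88872622331834))
94.22752238542392
0.0061 -0.0013 -0.0002 0.002 -0.000 -0.000; 0.0096 -0.0014 -0.0002 0.002 -0.000 -0.087; 0.0131 -0.0019 -0.0002 0.002 0.000 -0.175; 0.0165 -0.0026 -0.0002 0.002 0.000 -0.262; 0.0198 -0.0037 -0.0002 0.002 0.000 -0.349; 0.023 -0.005 -0.0002 0.002 0.000 -0.436; 0.0261 -0.0066 -0.0002 0.002 0.000 -0.524; 0.0291 -0.0085 -0.0002 0.002 0.001 -0.611; 0.0318 -0.0106 -0.0002 0.002 0.001 -0.698; 0.0344 -0.013 -0.0002 0.002 0.001 -0.786; 0.0367 -0.0156 -0.0002 0.002 0.001 -0.873; 0.0402 -0.0197 -0.0002 0.002 0.001 -0.873; 0.0436 -0.0237 -0.0002 0.002 0.001 -0.873; 0.047 -0.0278 -0.0002 0.002 0.001 -0.873
```

View pics/c4.png

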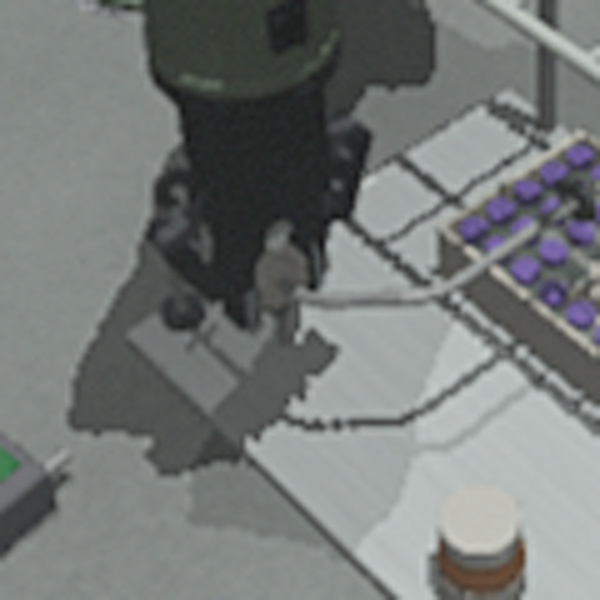

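The crop shows the ring between the fingers at (280,280), with the bend starting just ahead of it and the probe below. The probe is within about 1 mm of the TCP along the rail. On into bend 1.

{"name": "servo_tool", "arguments": {
  "steps": "0.006 -0.001 0 0.002 0 0; 0.0095 -0.0014 0 0.002 0 -0.087; 0.013 -0.0019 0 0.002 0 -0.175; 0.0165 -0.0026 0 0.002 0 -0.262; 0.02 -0.0037 0 0.002 0 -0.349; 0.023 -0.005 0 0.002 0 -0.436; 0.023 -0.005 0 0.002 0 -0.436"
}}

```text
time: 14.22
tool_pos: [538.5, -158.7, 120.3]
eef_rot: [-2.983, -0.985, -0.0]
wrist_force: [-0.6, -0.0, -1.0]
width: 0.434
finger_force: 60.3
```

Run:
```python
from seq import *
s=ctrl.state(); M=R.from_rotvec(s['eef_rot']).as_matrix(); print(w2l(s['tool_pos']),s['ft_torque'].round(2),'F tool',(M.T@s['wrist_force']).round(1))
T=slide(125,150,5,0,-1.7)+slide(150,190,6,0,-1.7); print(rows(T))
```

```text
[-116.18339346   42.89730228] [-0.01 -0.01  0.04] F tool [-0.5 -0.3  1. ]
0.0033 -0.0002 0 -0.000 -0.000 -0.088; 0.0067 -0.0006 0 -0.000 -0.000 -0.175; 0.0101 -0.0014 0 -0.000 -0.000 -0.263; 0.0135 -0.0024 0 -0.000 -0.000 -0.350; 0.0167 -0.0038 0 -0.000 -0.000 -0.437; 0.0227 -0.0066 0 -0.000 -0.000 -0.437; 0.0287 -0.0095 0 -0.000 -0.000 -0.437; 0.0348 -0.0123 0 -0.000 -0.000 -0.437; 0.0408 -0.0151 0 -0.000 -0.000 -0.437; 0.0469 -0.0179 0 -0.000 -0.000 -0.437; 0.0529 -0.0207 0 -0.000 -0.000 -0.437
```

Going freely with no force. On to bend2.

{"name": "servo_tool", "arguments": {
  "steps": "0.0033 -0.0002 0 0 0 -0.088; 0.0067 -0.0006 0 0 0 -0.175; 0.01 -0.0014 0 0 0 -0.263; 0.0135 -0.0024 0 0 0 -0.35; 0.0167 -0.0038 0 0 0 -0.437; 0.0227 -0.0066 0 0 0 -0.437; 0.0287 -0.0095 0 0 0 -0.437; 0.035 -0.0123 0 0 0 -0.437; 0.041 -0.015 0 0 0 -0.437; 0.047 -0.018 0 0 0 -0.437; 0.047 -0.018 0 0 0 -0.437"
}}

```text
time: 15.6
tool_pos: [565.5, -115.8, 120.1]
eef_rot: [-2.698, -1.61, 0.0]
wrist_force: [0.5, -0.1, -0.8]
width: 0.43
finger_force: 60.3
```

Run:
```python
from seq import *
s=ctrl.state(); M=R.from_rotvec(s['eef_rot']).as_matrix(); print(w2l(s['tool_pos']),s['ft_torque'].round(2),'F tool',(M.T@s['wrist_force']).round(1))
T=slide(183.5,190,1,0,-1.7)+slide(190,230,8,0,-1.7)+slide(230,254,4,0,-1.7); print(rows(T))
```

```text
[-79.53861836   7.8136393 ] [-0.03  0.03  0.02] F tool [0.1 0.5 0.8]
0.0061 0.0003 -0.0002 -0.000 0.000 0.001; 0.0095 0.0002 -0.0002 -0.000 0.000 -0.086; 0.013 -0.0003 -0.0002 -0.000 0.000 -0.174; 0.0164 -0.001 -0.0002 -0.000 0.000 -0.261; 0.0197 -0.0021 -0.0002 -0.000 0.000 -0.348; 0.023 -0.0034 -0.0002 -0.000 0.000 -0.436; 0.0261 -0.005 -0.0002 -0.000 0.000 -0.523; 0.029 -0.0069 -0.0002 -0.000 0.000 -0.610; 0.0318 -0.009 -0.0002 -0.000 0.000 -0.697; 0.0364 -0.0128 -0.0002 -0.000 0.000 -0.697; 0.041 -0.0167 -0.0002 -0.000 0.000 -0.697; 0.0456 -0.0206 -0.0002 -0.000 0.000 -0.697; 0.0502 -0.0244 -0.0002 -0.000 0.000 -0.697
```

{"name": "servo_tool", "arguments": {
  "steps": "0.006 0.0003 0 0 0 0; 0.0095 0.0002 0 0 0 -0.086; 0.013 -0.0003 0 0 0 -0.174; 0.0164 -0.001 0 0 0 -0.261; 0.0197 -0.002 0 0 0 -0.348; 0.023 -0.0034 0 0 0 -0.436; 0.026 -0.005 0 0 0 -0.523; 0.029 -0.007 0 0 0 -0.61; 0.0318 -0.009 0 0 0 -0.697; 0.0364 -0.0128 0 0 0 -0.697; 0.041 -0.0167 0 0 0 -0.697; 0.0456 -0.0206 0 0 0 -0.697; 0.0456 -0.0206 0 0 0 -0.697"
}}

```text
time: 17.23
tool_pos: [568.8, -65.8, 120.1]
eef_rot: [-1.986, -2.434, 0.0]
wrist_force: [0.0, 0.1, -0.9]
width: 0.437
finger_force: 60.3
```

Run:
```python
from seq import *
s=ctrl.state(); l=w2l(s['tool_pos']); M=R.from_rotvec(s['eef_rot']).as_matrix(); print(l,(M.T@s['wrist_force']).round(1))
c=s['tool_pos']-18*M[:,2]; c[2]=136.5
T=[(c+18*ori(YAW,L)[:,2],ori(YAW,L)) for L in (6,13,20,27,33,38)]
q,o=follow(q0,T,3); print(q.round(2)); print(rows(T))
```

```text
[-31.22789658  -5.44959009] [0.  0.  0.9]
[ 0.28  0.8   0.03  1.59 -0.64  1.19  0.89]
0.0019 0 0.0015 -0.000 0.105 -0.001; 0.004 0 0.0012 -0.000 0.227 -0.001; 0.0062 0 0.0005 -0.000 0.349 -0.001; 0.0082 0 -0.0003 -0.000 0.471 -0.001; 0.0098 0 -0.0013 -0.000 0.576 -0.001; 0.0111 0 -0.0022 -0.000 0.663 -0.001
```

{"name": "servo_tool", "arguments": {
  "steps": "0 0 0 0 0 0; 0 0 0 0 0 0; 0 0 0 0 0 0; 0 0 0 0 0 0; 0 0 0 0 0 0; 0 0 0 0 0 0; 0 0 0 0 0 0",
  "gripper": 0
}}

```text
time: 18.1
tool_pos: [568.9, -66.5, 120.2]
eef_rot: [-1.987, -2.434, 0.0]
wrist_force: [0.5, -0.4, -0.1]
width: 1.001
finger_force: 0.0
```

{"name": "servo_tool", "arguments": {
  "steps": "0.002 0 0.0015 0 0.105 0; 0.004 0 0.001 0 0.227 0; 0.006 0 0.0005 0 0.349 0; 0.008 0 0 0 0.471 0; 0.01 0 -0.001 0 0.576 0; 0.011 0 -0.002 0 0.663 0; 0.011 0 -0.002 0 0.663 0"
}}

```text
time: 18.98
tool_pos: [566.3, -57.1, 121.1]
eef_rot: [-1.629, -1.989, -0.559]
wrist_force: [-0.2, 0.1, -0.6]
width: 1.0
finger_force: 0.0
```

{"name": "servo_tool", "arguments": {
  "steps": "0 0 0 0 0 0; 0 0 0 0 0 0; 0 0 0 0 0 0; 0 0 0 0 0 0; 0 0 0 0 0 0; 0 0 0 0 0 0; 0 0 0 0 0 0; 0 0 0 0 0 0",
  "gripper": 1
}}

```text
time: 19.98
tool_pos: [566.9, -55.2, 122.8]
eef_rot: [-1.626, -1.993, -0.56]
wrist_force: [-1.1, 0.8, 5.2]
width: 0.436
finger_force: 59.5
```

Run:
```python
from seq import *
s=ctrl.state(); M=R.from_rotvec(s['eef_rot']).as_matrix(); M1=ori(YAW,38); c=s['tool_pos']-18*M[:,2]; print(q0.round(2),w2l(c),c[2],(M.T@s['wrist_force']).round(1),s['ft_torque'].round(2))
T=[(l2w(x,-5.6,139.0)+18*M1[:,2],M1) for x in np.arange(-25,33,6)]; print(rows(T))
a,_,_=cap('scene'); cv2.imwrite('pics/c5.png',cv2.resize(a[130:270,180:320],(600,600),interpolation=cv2.INTER_CUBIC))
```

```text
[ 0.29  0.79  0.03  1.63 -0.64  1.18  0.9 ] [-31.53268646  -5.67662752] 136.99953511797332 [ 3.9 -1.  -3.5] [ 0.22  0.11 -0.01]
0.0064 -0.0001 0.0024 0.001 0.000 0.000; 0.0111 -0.0001 0.0061 0.001 0.000 0.000; 0.0158 -0.0001 0.0098 0.001 0.000 0.000; 0.0206 -0.0001 0.0135 0.001 0.000 0.000; 0.0253 -0.0001 0.0172 0.001 0.000 0.000; 0.03 -0.0001 0.0209 0.001 0.000 0.000; 0.0348 -0.0001 0.0246 0.001 0.000 0.000; 0.0395 -0.0001 0.0283 0.001 0.000 0.000; 0.0442 -0.0001 0.032 0.001 0.000 0.000; 0.0489 -0.0001 0.0357 0.001 0.000 0.000
```

View pics/c5.png

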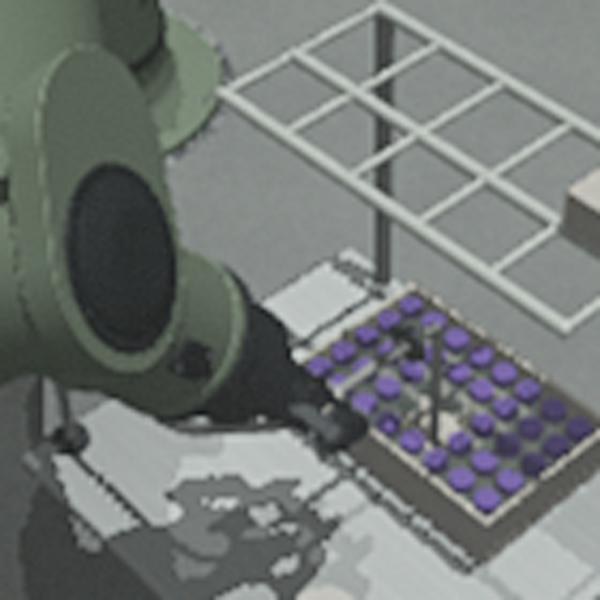

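The crop shows the hand leaning back clear of the shelf edge, which runs from (220,90) to (565,330), with the ring gripped near (345,420) and the end stop near (410,345). I'll slide it in, raised slightly, and then creep up to the stop.

{"name": "servo_tool", "arguments": {
  "steps": "0.0073 0 0.0012 0 0 0; 0.012 0 0.005 0 0 0; 0.0167 0 0.0086 0 0 0; 0.0215 0 0.0123 0 0 0; 0.0262 0 0.016 0 0 0; 0.031 0 0.0197 0 0 0; 0.0357 0 0.0234 0 0 0; 0.0404 0 0.027 0 0 0; 0.0404 0 0.027 0 0 0"
}}

```text
time: 21.15
tool_pos: [556.9, -7.7, 125.8]
eef_rot: [-1.626, -1.992, -0.56]
wrist_force: [0.4, 0.5, -0.4]
width: 0.437
finger_force: 60.0
```

```bash
cat > chk.py <<'E'
from h import *
s=ctrl.state(); M=R.from_rotvec(s['eef_rot']).as_matrix(); c=s['tool_pos']-18*M[:,2]; Ml=ori(YAW,0)
print(w2l(c),c[2],'F fwd,right,down',(Ml.T@s['wrist_force']).round(1),s['ft_torque'].round(2),s['width'])
E
python3 chk.py
```

```text
[16.97797364 -5.43396935] 140.01691576555172 F fwd,right,down [0.4 0.5 0.4] [-0.81 -0.1   0.04] 0.4369703416335692
```

{"name": "servo_tool", "arguments": {
  "steps": "0.0032 0 0.0025 0 0 0; 0.0063 0 0.005 0 0 0; 0.0095 0 0.0074 0 0 0; 0.0095 0 0.0074 0 0 0"
}}

```text
time: 21.65
tool_pos: [554.5, 4.0, 125.8]
eef_rot: [-1.626, -1.992, -0.56]
wrist_force: [0.3, -0.1, -0.2]
width: 0.438
finger_force: 60.0
```

```bash
python3 chk.py
```

```text
[28.90122933 -5.43589539] 139.99393454981754 F fwd,right,down [-0.1  0.3  0.2] [-0.74 -0.15  0.01] 0.43829774861684784
```

{"name": "servo_tool", "arguments": {
  "steps": "0.0012 0 0.0009 0 0 0; 0.0024 0 0.0018 0 0 0; 0.0024 0 0.0018 0 0 0"
}}

```text
time: 22.02
tool_pos: [553.9, 6.6, 125.8]
eef_rot: [-1.626, -1.992, -0.56]
wrist_force: [0.5, -1.3, 0.3]
width: 0.436
finger_force: 60.0
```

{"name": "servo_tool", "arguments": {
  "steps": "0.0012 0 0.0009 0 0 0; 0.0024 0 0.0018 0 0 0; 0.0024 0 0.0018 0 0 0"
}}

```text
time: 22.4
tool_pos: [553.3, 9.5, 125.9]
eef_rot: [-1.626, -1.992, -0.56]
wrist_force: [0.4, 0.1, -1.4]
width: 0.436
finger_force: 60.0
```

```bash
python3 chk.py
```

```text
[34.61270074 -5.42004258] 140.08133145311183 F fwd,right,down [0.  0.4 1.4] [-0.77 -0.16 -0.06] 0.43645319141319977
```

{"name": "servo_tool", "arguments": {
  "steps": "0.0008 0 0.0006 0 0 0; 0.0016 0 0.0012 0 0 0; 0.0016 0 0.0012 0 0 0"
}}

```text
time: 22.78
tool_pos: [553.4, 9.7, 125.8]
eef_rot: [-1.629, -1.993, -0.559]
wrist_force: [0.5, -10.4, 2.2]
width: 0.438
finger_force: 60.8
```

{"name": "servo_tool", "arguments": {
  "steps": "0.0008 0 0.0006 0 0 0; 0.0016 0 0.0012 0 0 0; 0.0016 0 0.0012 0 0 0"
}}

```text
time: 23.15
tool_pos: [553.4, 9.8, 125.7]
eef_rot: [-1.633, -1.994, -0.558]
wrist_force: [1.4, -20.9, 4.8]
width: 0.434
finger_force: 61.7
```

```bash
python3 chk.py;  python3 - <<'E'
from h import *
a,da,ca=cap('scene'); b,d,c=cap('top')
for n,(dd,cc) in dict(s=(da,ca),t=(d,c)).items():
    W=cloud(dd,cc); l=w2l(W); m=(W[...,2]>100)&(W[...,2]<165)&(abs(l[...,1]+5.7)<30)&(l[...,0]>-10)&(l[...,0]<95)
    for x0 in range(10,90,6):
        k=m&(abs(l[...,0]-x0)<3)
        if k.any(): print(n,x0,k.sum(),l[k][:,1].min().round(),l[k][:,1].max().round(),W[k][:,2].min().round(),W[k][:,2].max().round())
u,v=map(int,pix(ca,l2w(35,-5.7,140))); print(u,v)
A=cv2.resize(a[v-30:v+30,u-30:u+30],(400,400),interpolation=cv2.INTER_CUBIC); u,v=map(int,pix(c,l2w(35,-5.7,140))); print(u,v)
B=cv2.resize(b[v-30:v+30,u-30:u+30],(400,400),interpolation=cv2.INTER_CUBIC); cv2.imwrite('pics/c6.png',np.hstack([A,B]))
E
```

```text
[34.94634292 -5.4541167 ] 139.9931661708992 F fwd,right,down [-20.8  -2.8  -4.8] [-3.44 -0.02  0.64] 0.43380820694552996
s 10 1 -7.0 -7.0 142.0 142.0
s 22 2 -7.0 -6.0 125.0 130.0
s 28 7 -15.0 -0.0 103.0 155.0
s 40 2 -29.0 -13.0 151.0 155.0
s 46 9 -16.0 -1.0 150.0 158.0
s 52 1 -28.0 -28.0 139.0 139.0
s 58 7 -8.0 -3.0 141.0 149.0
s 64 3 -8.0 -3.0 141.0 144.0
s 70 18 -9.0 -2.0 114.0 144.0
s 76 2 -7.0 -6.0 121.0 127.0
t 10 5 -13.0 22.0 141.0 164.0
t 16 2 -10.0 -7.0 141.0 143.0
t 28 18 -31.0 22.0 140.0 161.0
t 34 34 -35.0 23.0 130.0 163.0
t 40 35 -34.0 22.0 132.0 157.0
t 46 33 -34.0 22.0 132.0 156.0
t 52 16 -35.0 15.0 128.0 157.0
t 58 6 -12.0 -5.0 138.0 149.0
t 64 5 -12.0 -6.0 137.0 145.0
t 70 6 -11.0 -6.0 109.0 145.0
t 76 6 -10.0 -4.0 108.0 145.0
272 211
247 163
```

View pics/c6.png

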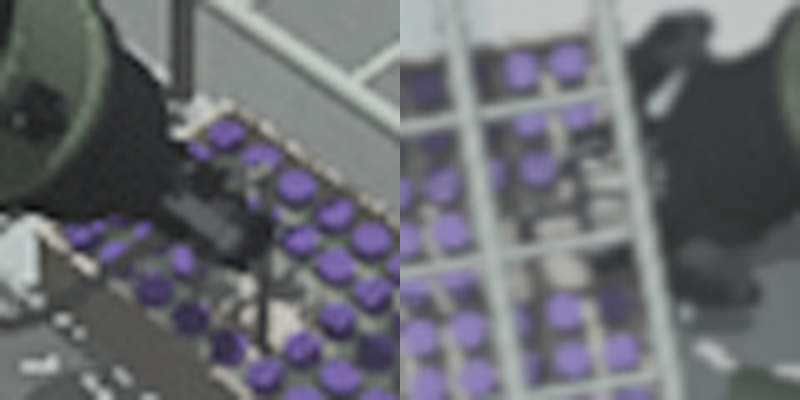

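The top crop shows the white carrier at about (600,180), up against the dark stop disc at (570,160) below the shelf edge. The forward force rose steeply to 21 N where the stop is expected. I'll relax the push, open and back out.

{"name": "servo_tool", "arguments": {
  "steps": "-0.001 0 -0.001 0 0 0; -0.002 0 -0.0015 0 0 0; -0.0035 0 0.0005 0 0 0; -0.0035 0 0.0005 0 0 0"
}}

```text
time: 23.75
tool_pos: [553.5, 9.8, 123.3]
eef_rot: [-1.629, -1.993, -0.56]
wrist_force: [2.8, -7.3, -0.6]
width: 0.437
finger_force: 60.5
```

{"name": "servo_tool", "arguments": {
  "steps": "0 0 0 0 0 0; 0 0 0 0 0 0; 0 0 0 0 0 0; 0 0 0 0 0 0; 0 0 0 0 0 0; 0 0 0 0 0 0; 0 0 0 0 0 0",
  "gripper": 0
}}

```text
time: 24.62
tool_pos: [553.1, 11.0, 123.4]
eef_rot: [-1.626, -1.992, -0.56]
wrist_force: [-0.7, 0.5, -0.0]
width: 0.999
finger_force: 0.0
```

```bash
python3 chk.py
```

```text
[36.06860894 -5.43491173] 137.59275097967662 F fwd,right,down [ 0.7 -0.5  0. ] [-0.64 -0.09  0.02] 0.9990911242886773
```

{"name": "servo_tool", "arguments": {
  "steps": "0 0 -0.02 0 0 0; 0 0 -0.05 0 0 0; 0 0 -0.09 0 0 0; 0 0 -0.13 0 0 0; 0 0 -0.17 0 0 0; 0 0 -0.17 0 0 0"
}}

```text
time: 25.38
tool_pos: [574.8, -93.7, 259.1]
eef_rot: [-1.63, -1.994, -0.561]
wrist_force: [-0.1, -0.0, -1.2]
width: 1.0
finger_force: 0.0
```

Run:
```python
from seq import *
print(q0.round(2),ctrl.state()['tool_pos'])
a,da,ca=cap('scene'); b,d,c=cap('top')
u,v=map(int,pix(ca,l2w(35,-5.7,140)))
A=cv2.resize(a[v-25:v+25,u-25:u+25],(400,400),interpolation=cv2.INTER_CUBIC); u,v=map(int,pix(c,l2w(35,-5.7,140)))
B=cv2.resize(b[v-20:v+20,u-20:u+20],(400,400),interpolation=cv2.INTER_CUBIC); cv2.imwrite('pics/c7.png',np.hstack([A,B]))
# button
for n,(p,dd,cc) in dict(s=(a,da,ca),t=(b,d,c)).items():
    W=cloud(dd,cc); l=w2l(W); m=(W[...,0]>440)&(W[...,0]<520)&(W[...,1]<-350)&(W[...,1]>-440)&(W[...,2]>50)&(W[...,2]<80)
    if m.any(): print(n,m.sum(),np.percentile(W[m],[3,50,97],0).round(1)); k=m&(W[...,2]>np.percentile(W[m][:,2],60)); print(W[k].mean(0))
    k=(W[...,2]>110)&(W[...,2]<165)&(abs(l[...,1]+5.7)<25)&(l[...,0]>5)&(l[...,0]<65)
    print('stop/ring',[(x,int((k&(abs(l[...,0]-x)<2)).sum())) for x in range(10,62,4)])
    for u0,v0 in [pix(cc,[476,-394,64])]: print(u0,v0)
q,_=follow(q0,go(q0,[480,-300,300],ori(30,0)),3); print(q.round(2)); q,_=follow(q,go(q,[476,-394,120],ori(-10,0)),3); print(q.round(2))
```

```text
[ 0.31  0.65  0.07  1.48 -0.59  1.44  0.79] [574.8369969  -93.65560159 259.11960584]
s 143 [[ 458.3 -416.6   50.5]
 [ 475.1 -399.3   57.6]
 [ 486.5 -379.4   65.2]]
[ 472.45338345 -397.56656712   63.3544556 ]
stop/ring [(10, 3), (14, 3), (18, 4), (22, 16), (26, 46), (30, 19), (34, 21), (38, 17), (42, 22), (46, 10), (50, 0), (54, 1), (58, 4)]
136.74329881848934 266.79728454199034
t 2 [[ 468.  -411.6   55.2]
 [ 469.4 -411.4   56.1]
 [ 470.9 -411.2   57. ]]
[ 470.94576433 -411.15451974   57.08235411]
stop/ring [(10, 5), (14, 2), (18, 0), (22, 0), (26, 4), (30, 15), (34, 16), (38, 14), (42, 15), (46, 11), (50, 8), (54, 3), (58, 3)]
371.11647638598134 195.0951018526284
[ 0.03  0.42  0.57  1.69 -0.25  1.11 -0.37]
[ 0.19  0.77  0.6   1.7  -0.55  0.85 -0.71]
```

View pics/c7.png

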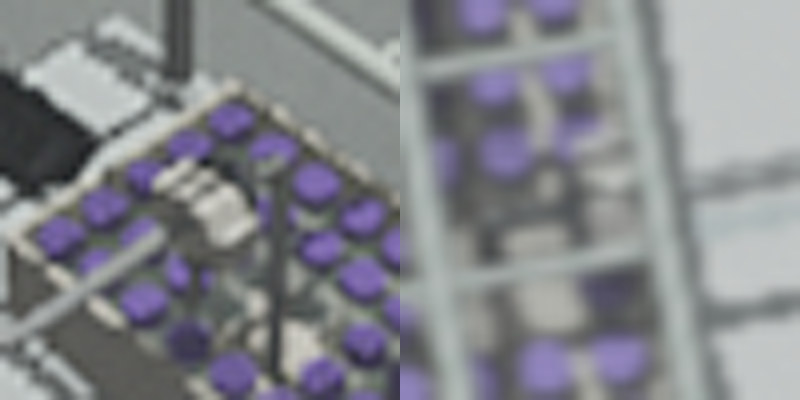

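The ring now sits free directly against the dark stop disc: scene crop (210,205), disc at about (240,165), with no visible gap. Next is the button.

Run:
```python
from seq import *
a,da,ca=cap('scene'); W=cloud(da,ca); l=w2l(W); k=(W[...,2]>125)&(W[...,2]<165)&(abs(l[...,1]+5.7)<25)&(l[...,0]>12)&(l[...,0]<60)
g=a.max(-1); print('bright',np.sort(l[k&(g>140)][:,0]).round(0).tolist()); print('dark',np.sort(l[k&(g<100)][:,0]).round(0).tolist())
M=ori(0,0); P=go(q0,[480,-300,300],ori(20,0)); q,_=follow(q0,P,3); P2=go(q,[475,-395,140],ori(-10,0)); print(len(P),len(P2)); print(rows(P+P2))
```

```text
bright [14.0, 23.0, 23.0, 23.0, 24.0, 24.0, 25.0, 25.0, 25.0, 26.0, 26.0, 26.0, 27.0, 27.0, 27.0, 28.0, 28.0, 28.0, 29.0, 29.0, 30.0, 30.0, 30.0, 30.0, 31.0, 31.0, 31.0, 31.0, 31.0, 32.0, 32.0, 32.0, 32.0, 33.0, 33.0, 33.0, 34.0, 34.0, 34.0, 35.0, 35.0, 36.0, 36.0, 36.0, 37.0, 37.0, 37.0, 38.0, 38.0, 39.0, 39.0, 39.0, 40.0, 40.0, 40.0, 40.0, 40.0, 40.0, 40.0, 41.0, 41.0, 42.0]
dark [15.0, 16.0, 17.0, 19.0, 20.0, 21.0, 22.0, 22.0, 23.0, 23.0, 24.0, 24.0, 24.0, 24.0, 24.0, 24.0, 24.0, 24.0, 24.0, 24.0, 25.0, 25.0, 25.0, 25.0, 25.0, 25.0, 25.0, 25.0, 25.0, 25.0, 25.0, 26.0, 26.0, 26.0, 26.0, 27.0, 27.0, 28.0, 29.0, 31.0, 31.0, 33.0, 34.0, 36.0, 37.0, 40.0, 41.0, 41.0, 42.0, 42.0, 43.0, 43.0, 43.0, 43.0, 44.0, 44.0, 44.0, 44.0, 44.0, 45.0, 46.0, 47.0, 47.0, 47.0, 47.0, 48.0, 55.0, 55.0, 57.0, 59.0]
10 4
-0.0123 -0.0196 -0.0147 -0.051 -0.055 0.139; -0.0243 -0.0322 -0.0296 -0.098 -0.110 0.275; -0.0362 -0.0449 -0.0445 -0.145 -0.164 0.412; -0.0482 -0.0576 -0.0594 -0.191 -0.219 0.548; -0.0602 -0.0703 -0.0743 -0.238 -0.273 0.685; -0.0721 -0.083 -0.0891 -0.285 -0.328 0.821; -0.0841 -0.0957 -0.104 -0.332 -0.382 0.958; -0.0961 -0.1084 -0.1189 -0.379 -0.437 1.094; -0.1081 -0.1211 -0.1338 -0.425 -0.491 1.231; -0.12 -0.1338 -0.1487 -0.472 -0.546 1.367; -0.1628 -0.1397 -0.1313 -0.515 -0.522 1.492; -0.2056 -0.1457 -0.114 -0.558 -0.496 1.617; -0.2484 -0.1516 -0.0967 -0.601 -0.467 1.741; -0.2912 -0.1576 -0.0794 -0.643 -0.436 1.865
```

{"name": "servo_tool", "arguments": {
  "steps": "-0.012 -0.02 -0.015 -0.051 -0.055 0.139; -0.024 -0.032 -0.03 -0.098 -0.11 0.275; -0.036 -0.045 -0.0445 -0.145 -0.164 0.412; -0.048 -0.058 -0.059 -0.191 -0.219 0.548; -0.06 -0.07 -0.074 -0.238 -0.273 0.685; -0.072 -0.083 -0.089 -0.285 -0.328 0.821; -0.084 -0.096 -0.104 -0.332 -0.382 0.958; -0.096 -0.108 -0.119 -0.379 -0.437 1.094; -0.108 -0.121 -0.134 -0.425 -0.491 1.231; -0.12 -0.134 -0.149 -0.472 -0.546 1.367; -0.163 -0.14 -0.131 -0.515 -0.522 1.492; -0.206 -0.146 -0.114 -0.558 -0.496 1.617; -0.248 -0.152 -0.097 -0.601 -0.467 1.741; -0.291 -0.158 -0.079 -0.643 -0.436 1.865; -0.291 -0.158 -0.079 -0.643 -0.436 1.865; -0.291 -0.158 -0.079 -0.643 -0.436 1.865",
  "gripper": 1
}}

```text
time: 27.52
tool_pos: [475.0, -394.8, 140.8]
eef_rot: [-3.13, 0.271, -0.001]
wrist_force: [-0.1, 0.6, 0.2]
width: -0.006
finger_force: 0.0
```

Run:
```python
from seq import *
s=ctrl.state(); print(q0.round(2),s['tool_pos'],s['width'])
x=s['tool_pos']; M=ori(-10,0); print(rows([([475,-395,z],M) for z in (110,85,72)]))
```

```text
[ 0.19  0.71  0.63  1.72 -0.52  0.88 -0.69] [ 475.0266412  -394.77786546  140.80784754] -0.005503971076412906
0 0.0002 0.0308 -0.000 -0.001 0.002; 0 0.0002 0.0558 -0.000 -0.001 0.002; 0 0.0002 0.0688 -0.000 -0.001 0.002
```

{"name": "servo_tool", "arguments": {
  "steps": "0 0 0.031 0 0 0; 0 0 0.056 0 0 0; 0 0 0.069 0 0 0; 0 0 0.069 0 0 0"
}}

```text
time: 28.02
tool_pos: [475.2, -395.1, 72.0]
eef_rot: [3.13, -0.273, 0.002]
wrist_force: [0.1, -0.1, 1.0]
width: 0.001
finger_force: 0.0
```

{"name": "servo_tool", "arguments": {
  "steps": "0 0 0.002 0 0 0; 0 0 0.004 0 0 0; 0 0 0.006 0 0 0; 0 0 0.006 0 0 0"
}}

```text
time: 28.52
tool_pos: [474.9, -395.5, 65.6]
eef_rot: [3.129, -0.275, 0.001]
wrist_force: [-0.1, -0.5, -0.6]
width: 0.004
finger_force: 0.0
```

{"name": "servo_tool", "arguments": {
  "steps": "0 0 0.001 0 0 0; 0 0 0.002 0 0 0; 0 0 0.003 0 0 0; 0 0 0.003 0 0 0"
}}

```text
time: 29.02
tool_pos: [474.8, -395.6, 62.5]
eef_rot: [3.129, -0.275, 0.001]
wrist_force: [-0.2, -0.1, 0.7]
width: -0.0
finger_force: 0.0
```

{"name": "servo_tool", "arguments": {
  "steps": "0 0 0.001 0 0 0; 0 0 0.002 0 0 0; 0 0 0.003 0 0 0; 0 0 0.003 0 0 0"
}}

```text
time: 29.52
tool_pos: [474.9, -395.6, 59.6]
eef_rot: [3.129, -0.275, 0.001]
wrist_force: [-0.5, -0.1, 2.8]
width: -0.004
finger_force: 1.4
```

{"name": "servo_tool", "arguments": {
  "steps": "0 0 0.001 0 0 0; 0 0 0.002 0 0 0; 0 0 0.003 0 0 0; 0 0 0.003 0 0 0"
}}

```text
time: 30.02
tool_pos: [474.9, -395.6, 56.6]
eef_rot: [3.129, -0.275, 0.001]
wrist_force: [-0.4, 0.6, 5.6]
width: 0.003
finger_force: 2.3
```

{"name": "servo_tool", "arguments": {
  "steps": "0 0 0.001 0 0 0; 0 0 0.002 0 0 0; 0 0 0.002 0 0 0; 0 0 0.002 0 0 0"
}}

```text
time: 30.52
tool_pos: [475.0, -395.7, 55.8]
eef_rot: [3.129, -0.275, 0.003]
wrist_force: [-4.2, 6.3, 25.1]
width: 0.002
finger_force: 12.8
```

{"name": "servo_tool", "arguments": {
  "steps": "0 0 0.001 0 0 0; 0 0 0.002 0 0 0; 0 0 0.002 0 0 0; 0 0 0.002 0 0 0"
}}

```text
time: 31.02
tool_pos: [475.1, -395.8, 55.2]
eef_rot: [-3.129, 0.275, -0.004]
wrist_force: [-11.0, 12.3, 53.2]
width: 0.001
finger_force: 26.7
```

The spring was followed by a hard stop, so the button is fully down. I'm retracting.

{"name": "servo_tool", "arguments": {
  "steps": "0 0 -0.01 0 0 0; 0 0 -0.04 0 0 0; 0 0 -0.08 0 0 0; 0 0 -0.13 0 0 0; 0 0 -0.18 0 0 0; 0 0 -0.18 0 0 0; 0 0 -0.18 0 0 0; 0 0 -0.18 0 0 0"
}}

```text
time: 32.02
tool_pos: [474.4, -395.1, 231.5]
eef_rot: [-3.129, 0.275, 0.001]
wrist_force: [0.1, -0.3, -0.5]
width: -0.004
finger_force: 0.0
```

Run:
```python
from h import *
a,da,ca=cap('scene'); W=cloud(da,ca); l=w2l(W); k=(W[...,2]>125)&(W[...,2]<165)&(abs(l[...,1]+5.7)<25)&(l[...,0]>12)&(l[...,0]<60)
g=a.max(-1); print('ring',np.percentile(l[k&(g>140)][:,0],[5,50,95]))
W0=cloud(np.load('scene0.npz')['d'],ca)
for n,(u,v) in dict(spray=(150,300),box=(352,182),jar=(257,280)).items(): print(n,W0[v,u].round(),W[v,u].round())
print(ctrl.finish_job())
```

```text
ring [25.10031862 31.48355001 39.92493414]
spray [ 601. -398.   74.] [ 603. -398.   76.]
box [515. 348.  58.] [514. 349.  56.]
jar [ 691. -135.   72.] [ 691. -135.   73.]
the job is handed in; nothing more can be done
None
```

The ring is home against the end stop and released, the start button was pressed right down and released, the box, bottle and jar read as unmoved, and I handed the job in at about 32 s of the 69 s allowed; no verdict was returned.

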